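Hardness-check welded exhaust flanges and pack them with their gaskets

ROBOT

A 6-joint arm with a two-finger parallel gripper is mounted at the origin on the work surface. World frame = base frame: x ahead of the robot, y to its left, z up, the work surface at z = 0. Lengths are in m, angles in rad, forces in N, time in s.
With the tool pointing down it reaches from about 0.325 to 0.9 m from the base axis. Payload 6.1 kg.
Tool frame: the origin (TCP) lies at the very end of the fingers, on their centre line; the grasp point (between the pads) lies 19 mm behind it (hold_point_z is the distance from the TCP to the grasp point, in m); z points along the fingers, y is the line along which they close (so a half turn about z gives the same grasp; the last joint's range is limited). The gripper opens to 85 mm and grips with 20 to 120 N. Pads are 22 mm wide; open, the fingers measure 114 mm over their backs; the gripper's body (76 mm by 85 mm) begins 54 mm behind the grasp point. The pads swing forward as they close: fully open they stand 13 mm farther back than shut.
Start: joints at [-1.446, 0.22, 1.526, -0, 1.395, -0.126], TCP at [0.155, -0.605, 0.231] pointing down, gripper open.
Joint ranges: [-2.98, 2.98], [-0.91, 2.08], [0.09, 2.57], [-1.24, 4.39], [0.2, 2.65], [-2.68, 2.68]. Speed limits (rad/s): [2.57, 2.57, 3.01, 3.14, 3.14, 3.14].

INTERFACE

Orientations are given as a rotation vector (axis times angle).
In Python, from rig import * gives the robot as it stands.
- The arm moves only by the tool step_arm, never from a script. Its argument "commands" is a list that holds one entry, the list of rows, each a list of 6 numbers: the shift along the world's x, y, z normalised to -1 to 1, where 1 is 250 mm, then the turn, a rotation vector about the world's x, y, z normalised to -1 to 1, where 1 is 45 degrees. A call has 1 to 8 rows; each row is the pose to reach, as a shift and turn from the pose commanded when the call began; what a row does not reach only later rows make up. A row lasts 1/12 s, in which the tool goes at most 41.7 mm and 7.16 degrees, less where a joint would pass 70% of its speed; a pose out of reach is approached as far as the arm can. A call with a number of a shift or a turn outside -1 to 1 is refused whole. A call with a gripper value outside its range is refused whole. "claw" is the gripper command: -1 is fully open, 1 is shut, values between are in proportion, set as the call begins (left out, the last holds). The fingers move at their own pace and stop on an object; the grip force is fixed at half the most. Time passes only in rows, so rows that repeat a pose let the fingers close. It gives the time, the measured TCP pose, the force, the opening and the grip force at its end, in the units of the state.
- get_state(): the state, without advancing time (a new reading comes with each control period).
- camera(name): name is "scene" or "top" or "wrist"; returns a dict with "pixels" (400x640x3 uint8, red, green, blue), "intrinsics" (3x3 intrinsics, pixels), "R" (3x3) and "t" (3): a world point X has camera coordinates R X + t. Camera axes: x right, y down, z forward; pixel columns grow to the right and rows downward; lengths in m; the calibration is good to about 2 mm. The wrist camera is an equidistant fisheye: a pixel r from the principal point sees the ray r / f radians off the axis. A picture is of the moment at which its call begins. There is no depth.
- finish_job(): hands the job in; it is judged then, once.
The state is a dict: "time_s": time; "joint_positions": joint angles; "dq": joint speeds; "joint_efforts": joint torques, N m; "ee_pos": TCP position; "ee_rot": TCP orientation; "force": force on the tool from outside, world axes, zero at the start; "torque": the same for the moment, N m; "gripper_width": finger opening in m; "finger_force": force on a finger pad.
Only numpy, scipy, OpenCV 4.12 (cv2) and the standard library are available. Lean on these libraries where they do the work, as an engineer would, in place of code of your own. Each camera call takes 0.05 s, during which the arm holds its last target. There are 200 camera calls.

TASK

Check the batch of welded exhaust flanges and pack it: take the hardness probe from its stand and, working along the row from the robot's left to its right, press its tip upright onto the bright ground spot of each flange on the table until the spring gives, and keep it there for two seconds; then hang the probe back in its stand. Pack the batch in the grey box without dropping anything in: all the heavy flanges flat on the box floor, stubs up, and then every thin gasket lying flat on top of the stubs; leave the square tube and the washer where they are.

Things in the scene. Friction and masses are not known exactly. Their poses are not given: they have to be found in the camera images.
- flange1_center (a point): Welded exhaust flange, left-most (+y) place of the row; may be absent. Brown steel plate 110 (its x) x 65 (y) x 10 mm, flat, with a grey pipe stub on its middle, 48 mm outer diameter, 35 mm high, low weld bead at its foot (4 mm high); 0.55 kg. Point: on the stub's axis, half-way up the whole 45 mm (plate's upper face 12.5 mm below, stub's top 22.5 mm above); z up. Grip the stub across from above, any direction.
- flange1_spot (a point): Test point of flange 1: middle of a bright ground spot, 14 mm across, on the upper face of its plate near one corner, 42 mm along +x and 20 mm along +y from the stub's axis.
- flange2_center (a point): Welded exhaust flange, middle place of the row; may be absent. Brown steel plate 110 (its x) x 65 (y) x 10 mm, flat, with a grey pipe stub on its middle, 48 mm outer diameter, 35 mm high, low weld bead at its foot (4 mm high); 0.55 kg. Point: on the stub's axis, half-way up the whole 45 mm (plate's upper face 12.5 mm below, stub's top 22.5 mm above); z up. Grip the stub across from above, any direction.
- flange2_spot (a point): Test point of flange 2: middle of a bright ground spot, 14 mm across, on the upper face of its plate near one corner, 42 mm along +x and 20 mm along +y from the stub's axis.
- flange3_center (a point): Welded exhaust flange, right-most place of the row; may be absent. Brown steel plate 110 (its x) x 65 (y) x 10 mm, flat, with a grey pipe stub on its middle, 48 mm outer diameter, 35 mm high, low weld bead at its foot (4 mm high); 0.55 kg. Point: on the stub's axis, half-way up the whole 45 mm (plate's upper face 12.5 mm below, stub's top 22.5 mm above); z up. Grip the stub across from above, any direction.
- flange3_spot (a point): Test point of flange 3: middle of a bright ground spot, 14 mm across, on the upper face of its plate near one corner, 42 mm along +x and 20 mm along +y from the stub's axis.
- gasket1_center (a point): Flat silvery steel gasket on the table beyond the flanges; may be absent. Outline as the flange plates, 110 (its x) x 65 (y) x 5 mm, with a 41 mm bore (too small to pass over a stub) and two bolt holes; 45 g. Point: middle of the bore, half-way up; z up (both faces alike). Grip it by its long edges, 65 mm apart. It lies steadily on the top of one stub when roughly centred on it.
- gasket2_center (a point): Flat silvery steel gasket on the table beyond the flanges; may be absent. Outline as the flange plates, 110 (its x) x 65 (y) x 5 mm, with a 41 mm bore (too small to pass over a stub) and two bolt holes; 45 g. Point: middle of the bore, half-way up; z up (both faces alike). Grip it by its long edges, 65 mm apart. It lies steadily on the top of one stub when roughly centred on it.
- probe_grip (a point): Hand-held hardness probe, tip down: middle of its black handle, 22 mm diameter, 46 mm long along z (up). 23 mm below this point follows a collar, 30 mm diameter, 6 mm thick; then a barrel, 16 mm diameter, 80 mm long, tapering to a 10 mm nose. Collar's underside 29 mm, nose 109 mm, free tip 117 mm below this point. 0.2 kg. Grip it upright across the handle from above.
- probe_tip (a point): The very end of the probe's spring-loaded steel tip (6 mm diameter, rounded), which sticks 8 mm out of the nose on the probe's axis when free.
- plunger (a joint): How far the probe's tip is pushed in: 0 free, 0.006 m right in. It takes about 1.5 N to start it and 4.5 N to push it right in.
- stand_hole (a point): Probe stand, fixed: middle of the 22 mm hole in the upper face (110 mm above the table) of an aluminium shelf 70 x 50 x 8 mm. The probe hangs in it by its collar, tip 22 mm above the table, handle above the shelf. Base 80 x 70 x 10 mm; the back post, on the +x side, is no higher than the shelf.
- box_floor (a point): Open grey packing box, fixed: middle of its inner floor, 5 mm above the table. Inside 190 (its x) x 290 mm (its y), walls 5 mm, rim 70 mm above the table with a lip of 8 mm outside. Three flanges fit side by side along its y with their long sides along its x.
- tube_mark (a point): Bystander: middle of a square steel tube offcut, 40 x 40 x 260 mm, lying on the table at the left.
- washer_mark (a point): Bystander: a loose steel washer, 48 mm across and 5 mm thick, on the table beyond the work.
There are look-alikes about, which are no part of the job. Leave any black or blue look-alike of the part that bears gasket1_center alone.

How it is judged:
By the outcome, as a careful person would: the job done as asked, in the order asked, and still so for the second after the job is handed in, with the robot touching nothing.
Of flange1, flange2, flange3 only 2 to 3 are there at a start; the rules pass over those that are not, and their reading is None.
Of gasket1, gasket2 only 1 to 2 are there at a start; the rules pass over those that are not, and their reading is None.
At some moment in a run one of flange1, flange2, flange3, gasket1, gasket2 may be knocked a few centimetres aside while the robot is not near it.
It also fails if it takes over 210 s, if anything falls off the work surface, if the arm or the gripper's body presses on something with over 40 N, if the wrist force passes 120 N, or if a joint passes its speed limit or range.

## Working session

There is one attempt and no reset: what is moved stays moved. The work goes in short steps, Python scripts to look and compute and a tool call to move; the robot and the scene stay as the last step left them, time stands still between calls to the robot, and variables do not carry over. Pictures are saved under pics/ and viewed, at most 14 in all, crops included, and the job is handed in when it is done.

Besides the shell and the picture viewer there is one more tool, called after "Call:" as name(argument=value, ...) on one line, values as JSON. step_arm: Moves the arm, as the interface text tells. Its arguments: {"type":"object","properties":{"commands":{"type":"array"},"claw":{"type":"number"}},"required":["commands"]}

```bash
mkdir -p pics; ls
python3 - <<'E'
from rig import *
import cv2,pickle
s=get_state();print(s)
for n in("scene","top"):
    c=camera(n);pickle.dump(c,open(f"pics/{n}0.pkl","wb"));cv2.imwrite(f"pics/{n}0.png",c["pixels"][:,:,::-1]);print(n,c["intrinsics"],c["R"],c["t"])
E
```

```text
pics
{'time_s': 0.0, 'joint_positions': array([-1.44608113e+00,  2.21246978e-01,  1.52762613e+00,  6.00467620e-07,
        1.39471039e+00, -1.26096897e-01]), 'dq': array([ 1.26001573e-03,  6.42828879e-04,  8.65869869e-04, -1.00683540e-03,
        4.83725994e-04, -5.82691858e-05]), 'joint_efforts': array([-4.86200151e-04, -4.96893454e+01, -3.89400244e+01, -2.94590363e-04,
        1.09583736e-02,  2.26828655e-05]), 'ee_pos': array([ 0.15504023, -0.60482801,  0.23017839]), 'ee_rot': array([-3.11494643e+00, -3.92693697e-01, -3.08693531e-06]), 'force': array([-0.43360745, -0.29494804,  0.08979135]), 'torque': array([-0.03533598,  0.04492766, -0.00896848]), 'finger_force': 0.0, 'gripper_width': 0.08568351452395602}
scene [[517.0486901    0.         322.35280664]
 [  0.         517.0486901  200.15907518]
 [  0.           0.           1.        ]] [[ 0.37092399  0.92866212  0.00143678]
 [ 0.74352387 -0.29604883 -0.59960599]
 [-0.55640601  0.22347653 -0.80029407]] [-0.36647425 -0.35333071  1.72318789]
top [[398.71502245   0.         320.60763164]
 [  0.         398.71502245 205.69196497]
 [  0.           0.           1.        ]] [[-0.01550785 -0.99978008  0.01411756]
 [-0.9931144   0.0137617  -0.11633745]
 [ 0.11611758 -0.0158245  -0.99310941]] [0.14922453 0.6174972  0.94918353]
```

View pics/scene0.png

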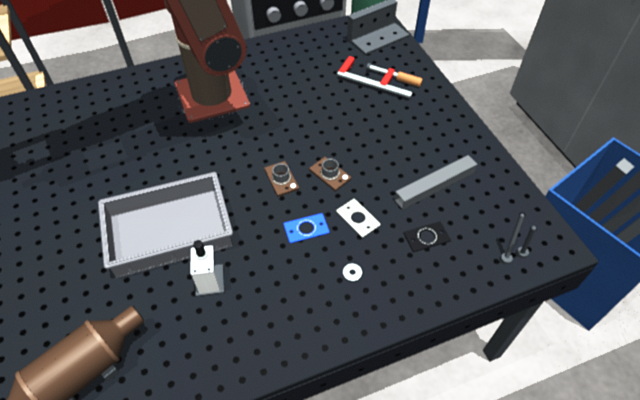

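View pics/top0.png

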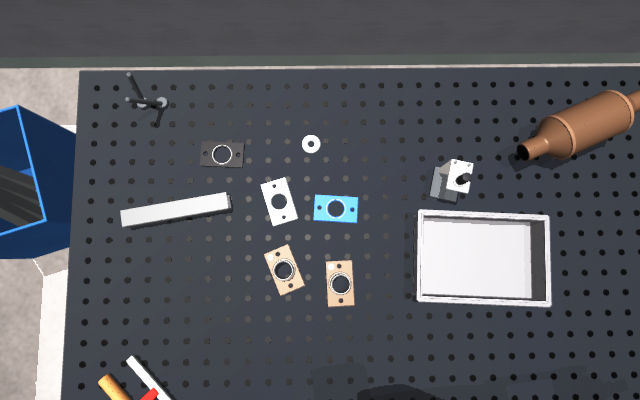

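Two flanges (top view at (284,270) and (340,284)), one silvery gasket at (279,201), blue (335,208) and black (222,154) look-alikes, the stand at (460,178), and the box centred at about (484,258).

Run:
```python
import cv2,numpy as np
t=cv2.imread("pics/top0.png");Z=np.zeros((580,780,3),np.uint8)
r=lambda a,k:cv2.resize(a,None,fx=k,fy=k,interpolation=cv2.INTER_CUBIC)
Z[:568,:420]=r(t[170:312,255:360],4)
Z[:240,440:680]=r(t[150:210,430:490],4)
Z[250:250+318,440:440+340-10]=r(t[200:306+0,450-40:520],3)[:318,:330]
cv2.imwrite("pics/crop.png",Z)
```

```text
(no output)
```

View pics/crop.png

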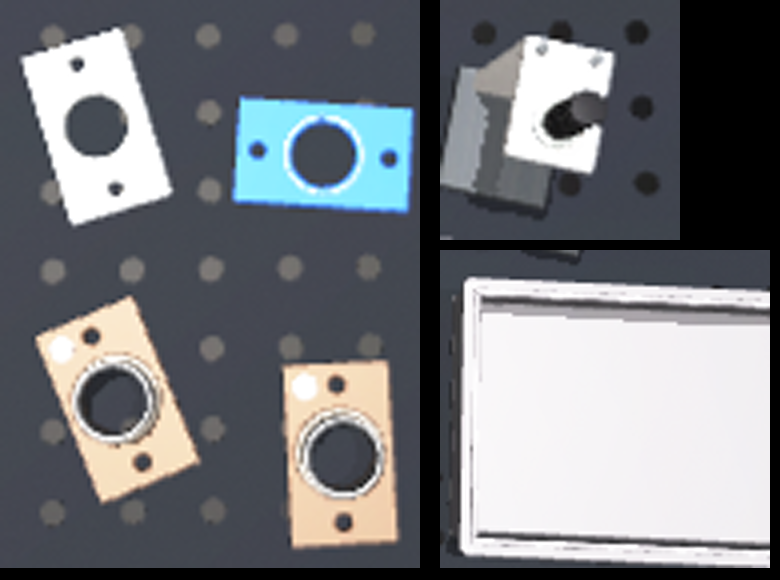

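Crop: flange A corners (35,337),(132,296),(200,462),(103,502), spot (62,349); flange B corners (282,364),(387,360),(398,540),(291,548), spot (304,387); gasket bore (96,126); probe handle top about (590,107).

```bash
cat > h.py <<'E'
import numpy as np,cv2,pickle
from scipy.spatial.transform import Rotation as Ro
def ray(c,u,v):
    K=c["intrinsics"];x=(u-K[0,2])/K[0,0];y=(v-K[1,2])/K[1,1]
    if c.get("fish"):
        th=np.hypot(x,y);k=np.sin(th)/th if th>1e-9 else 1;d=np.array([x*k,y*k,np.cos(th)])
    else:d=np.array([x,y,1.])
    return c["R"].T@d
def onz(c,u,v,z):
    o=-c["R"].T@c["t"];d=ray(c,u,v);return (o+d*(z-o[2])/d[2])[:2]
E
python3 - <<'E'
from h import *
c=pickle.load(open("pics/top0.pkl","rb"))
f=lambda p,z,o=(255,170),q=(0,0),k=4:onz(c,o[0]+(p[0]-q[0]+.5)/k-.5,o[1]+(p[1]-q[1]+.5)/k-.5,z)
R=lambda a:np.round(a,4)
for n,z,cs,sp,st in (("A",.01,[(35,337),(132,296),(200,462),(103,502)],(62,349),(116,401)),("B",.01,[(282,364),(387,360),(398,540),(291,548)],(304,387),(341,454)),("G",.005,[(21,60),(123,28),(172,190),(73,226)],None,(96,126))):
    P=np.array([f(p,z) for p in cs]);d=(P[0]+P[1]-P[2]-P[3]);l=np.linalg.norm(d)/2
    m=P.mean(0);yaw=np.arctan2(d[1],d[0]);print(n,R(m),"yaw",np.degrees(yaw),"L",l,"W",np.linalg.norm(P[0]-P[1]))
    if sp: print(" spot",R(f(sp,z)),"pred",R(m+Ro.from_euler('z',yaw).as_matrix()[:2,:2]@[.042,.02]),"stub",R(f(st,.045)))
    else: print(" bore",R(f(st,.005)))
g=lambda p,z:f(p,z,(430,150),(440,0))
S=np.array([g(p,.11) for p in [(527,35),(613,52),(597,174),(503,153)]]);print("shelf",R(S),R(S.mean(0)),"handle top",R(g((590,107),.162)))
B=np.array([onz(c,*p,.07) for p in [(418,210),(550,213),(550,306),(417,300)]]);print("box",R(B),R(B.mean(0)))
E
```

```text
A [0.4649 0.2331] yaw 22.174232349191197 L 0.1103323614942483 W 0.06526464166488982
 spot [0.496  0.2674] pred [0.4962 0.2675] stub [0.4649 0.2313]
B [0.4298 0.0959] yaw 1.9952441883281642 L 0.11110623698941918 W 0.06555096278492337
 spot [0.4702 0.1172] pred [0.4711 0.1174] stub [0.4315 0.0971]
G [0.6366 0.2455] yaw 16.71818921176942 L 0.11025142069430945 W 0.06814038361269771
 bore [0.6363 0.2463]
shelf [[ 0.7173 -0.164 ]
 [ 0.7066 -0.2136]
 [ 0.6352 -0.2001]
 [ 0.6481 -0.1464]] [ 0.6768 -0.181 ] handle top [ 0.6646 -0.1779]
box [[ 0.602  -0.0914]
 [ 0.5903 -0.4083]
 [ 0.3728 -0.3902]
 [ 0.3918 -0.0799]] [ 0.4892 -0.2424]
```

Call:
step_arm(commands=[[[1,0.85,0.28,0,0,0],[1,0.85,0.28,0,0,0],[1,0.85,0.28,0,0,0],[1,0.85,0.28,0,0,0],[1,0.85,0.28,0,0,0],[1,0.85,0.28,0,0,0],[1,0.85,0.28,0,0,0],[1,0.85,0.28,0,0,0]]])

```text
time_s: 0.77
ee_pos: [0.4045, -0.3926, 0.3009]
ee_rot: [-3.116, -0.393, 0.0]
force: [0.7, -0.4, 0.5]
gripper_width: 0.0851
finger_force: 0.0
```

Call:
step_arm(commands=[[[1,0.85,0,0,0,0],[1,0.85,0,0,0,0],[1,0.85,0,0,0,0],[1,0.85,0,0,0,0],[1,0.85,0,0,0,0],[1,0.85,0,0,0,0],[1,0.85,0,0,0,0],[1,0.85,0,0,0,0]]])

```text
time_s: 1.43
ee_pos: [0.6549, -0.1794, 0.3001]
ee_rot: [-3.116, -0.394, 0.001]
force: [0.9, -0.2, 1.3]
gripper_width: 0.0853
finger_force: 0.0
```

```bash
cat >> h.py <<'E'
def shot(n,name):
    from rig import camera
    c=dict(camera(n));c["fish"]=n=="wrist";pickle.dump(c,open(f"pics/{name}.pkl","wb"));cv2.imwrite(f"pics/{name}.png",c["pixels"][:,:,::-1]);return c
E
python3 - <<'E'
from h import *
from rig import *
s=get_state();print(s["ee_pos"],s["ee_rot"],s["force"],s["time_s"]);shot("wrist","w1");shot("scene","s1")
E
```

```text
[ 0.65493668 -0.17938997  0.30012413] [-3.11598896e+00 -3.94234752e-01  8.90375667e-04] [ 0.93438746 -0.20903487  1.33949252] 1.4333
```

View pics/w1.png

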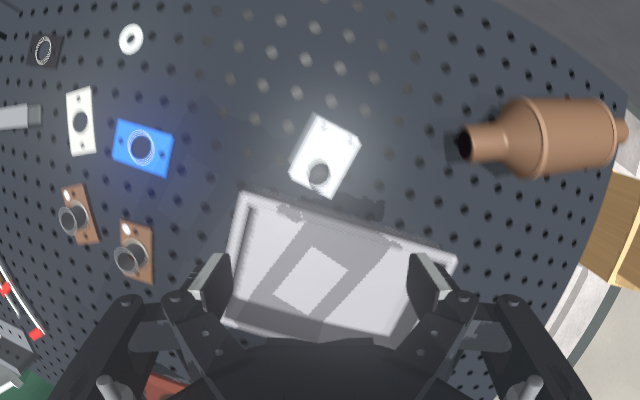

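Wrist view: handle top at about (319,173) by the shelf; the box is behind it; A at (74,215) and B at (133,257).

Run:
```python
from h import *
c=pickle.load(open("pics/w1.pkl","rb"));p=cv2.imread("pics/w1.png")
z=cv2.resize(p[105:215,270:380],None,fx=5,fy=5,interpolation=cv2.INTER_CUBIC)
cv2.imwrite("pics/w1c.png",z)
for u,v in((319,173),(320,180)):print(onz(c,u,v,.162),onz(c,u,v,.116))
for u,v,z in((41,0,0),):pass
print(-c["R"].T@c["t"],c["R"],c["intrinsics"])
```

```text
[ 0.6730144  -0.17310781] [ 0.66464976 -0.17514093]
[ 0.66685464 -0.17564874] [ 0.65748111 -0.17809803]
[ 0.7240848  -0.16069457  0.44285344] [[ 0.24940551 -0.96839791 -0.00154207]
 [-0.92938488 -0.23980474  0.28060192]
 [-0.2721041  -0.06855049 -0.959823  ]] [[309.70691629   0.         319.30745945]
 [  0.         309.70691629 203.79850564]
 [  0.           0.           1.        ]]
```

View pics/w1c.png

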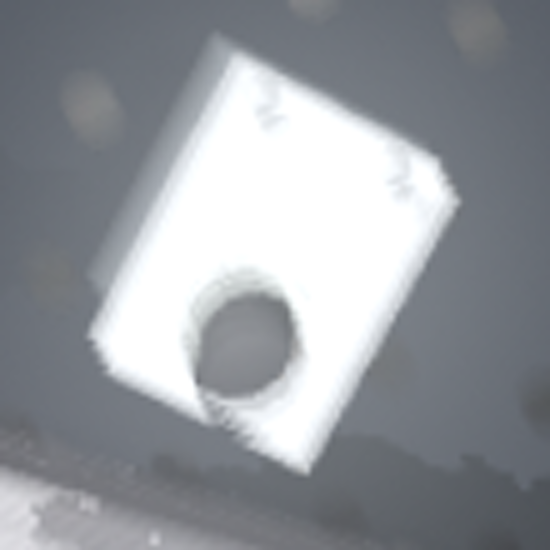

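Run:
```python
from h import *
c=pickle.load(open("pics/w1.pkl","rb"))
for p in [(235,55),(458,203),(308,472),(95,337)]: print(onz(c,270+p[0]/5-.4,105+p[1]/5-.4,.11))
t=pickle.load(open("pics/top0.pkl","rb"));s=pickle.load(open("pics/scene0.pkl","rb"))
def proj(c,X):
    q=c["K"]@(c["R"]@X+c["t"]) if "K" in c else c["intrinsics"]@(c["R"]@X+c["t"]);return q[:2]/q[2]
for x,y in((.673,-.173),(.6646,-.1779)):
  for z in(.116,.162): 
    X=np.array([x,y,z]);a=proj(t,X);print((a-[430,150]+.5)*4-.5+[440,0],proj(s,X))
print(-t["R"].T@t["t"])
Z=cv2.imread("pics/scene0.png")[230:300,170:240]
cv2.imwrite("pics/s0c.png",cv2.resize(Z,None,fx=7,fy=7,interpolation=cv2.INTER_CUBIC))
```

```text
[ 0.72335883 -0.15738708]
[ 0.7048312  -0.21181421]
[ 0.6384358  -0.19591883]
[ 0.6564399  -0.14288037]
[550.24886211 107.91389909] [204.54828266 254.83732298]
[580.15412446  91.97904258] [200.90327828 244.46110205]
[559.56138286 122.23884379] [201.64676143 252.64622862]
[589.98752678 107.04118597] [197.92255867 242.23324428]
[0.50534262 0.15571425 1.01237446]
```

View pics/s0c.png

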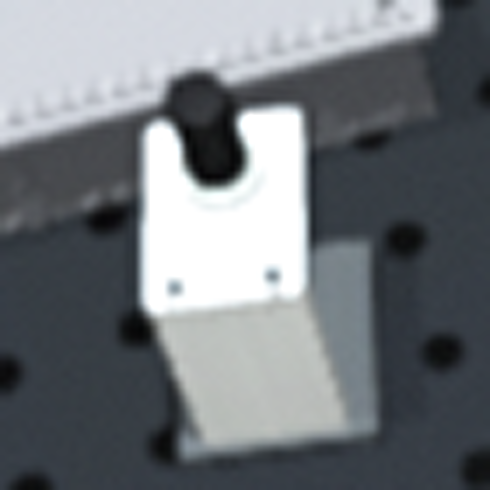

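Call:
step_arm(commands=[[[0.048,0.01,-0.2,0,0,0],[0.048,0.01,-0.35,0,0,0],[0.048,0.01,-0.5,0,0,0],[0.048,0.01,-0.6,0,0,0],[0.048,0.01,-0.68,0,0,0],[0.048,0.01,-0.71,0,0,0],[0.048,0.01,-0.71,0,0,0],[0.048,0.01,-0.71,0,0,0]]])

```text
time_s: 2.2
ee_pos: [0.6656, -0.1798, 0.1241]
ee_rot: [3.117, 0.392, 0.001]
force: [0.5, 0.2, 0.1]
gripper_width: 0.0853
finger_force: 0.0
```

Run:
```python
from h import *
a=shot("wrist","w2");b=shot("scene","s2");d=shot("top","t2")
z=lambda c,x,y,w,k:cv2.resize(c["pixels"][y:y+w,x:x+w,::-1],None,fx=k,fy=k,interpolation=cv2.INTER_CUBIC)
o=np.zeros((600,800,3),np.uint8);o[:250,:400]=cv2.resize(a["pixels"][:,:,::-1],(400,250));o[:,400:]=np.vstack([z(b,150,200,100,4)[:300],z(d,420,140,100,4)[:300]])
o[250:600,:350]=z(a,270,200,100,3.5)
cv2.imwrite("pics/g2.png",o)
```

```text
(no output)
```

View pics/g2.png

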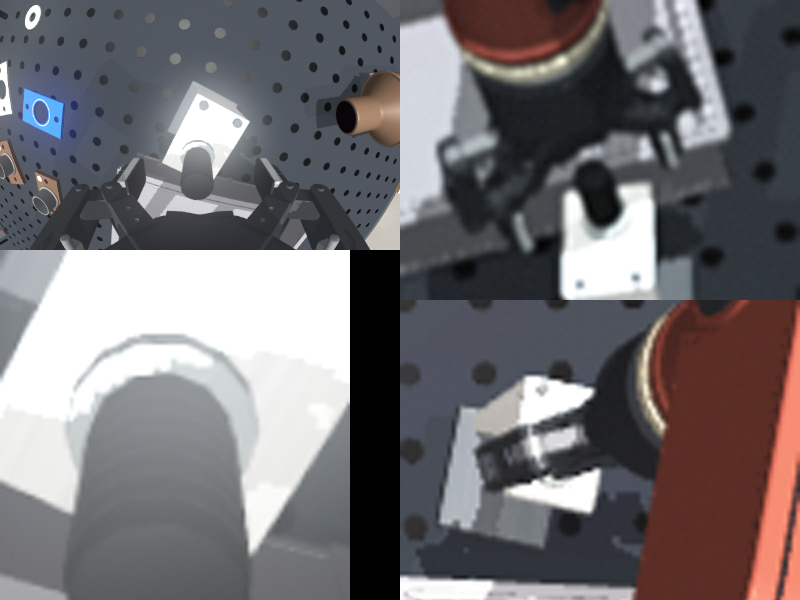

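Wrist crop: collar centre at about (316,318) in the wrist image, between the fingers; the handle stands between the open fingers.

Run:
```python
from h import *
from rig import *
s=get_state();print(s["ee_pos"])
c=pickle.load(open("pics/w2.pkl","rb"))
print(onz(c,316.3,318.6,.116), onz(c,316.3,318.6+3,.116),onz(c,270+157/3.5,318,.116))
R=Ro.from_rotvec(s["ee_rot"]).as_matrix();o=-c["R"].T@c["t"];print(R.T@(o-s["ee_pos"]), R.T@c["R"].T)
```

```text
[ 0.6669142  -0.18005399  0.12615646]
[ 0.62209346 -0.18793617] [ 0.6198254  -0.18850549] [ 0.62232508 -0.18698662]
[ 0.07080671 -0.00128568 -0.14044663] [[ 1.88660930e-04 -9.59086868e-01 -2.83111894e-01]
 [ 9.99995782e-01  1.00153956e-03 -2.72649552e-03]
 [ 2.89849381e-03 -2.83110185e-01  9.59083011e-01]]
```

Run:
```python
from h import *
c=pickle.load(open("pics/w2.pkl","rb"))
for v in(244,247,250):print(onz(c,316,v,.116))
```

```text
[ 0.67008111 -0.17569376]
[ 0.66838421 -0.17612147]
[ 0.66667242 -0.17655281]
```

Call:
step_arm(commands=[[[0.006,0.012,-0.008,0,0,0],[0.006,0.012,-0.008,0,0,0],[0.006,0.012,-0.008,0,0,0],[0.006,0.012,-0.008,0,0,0]]])

```text
time_s: 2.68
ee_pos: [0.6672, -0.1762, 0.1217]
ee_rot: [3.117, 0.393, 0.001]
force: [0.1, 0.2, -0.0]
gripper_width: 0.0855
finger_force: 0.0
```

Call:
step_arm(commands=[[[0,0,0,0,0,0],[0,0,0,0,0,0],[0,0,0,0,0,0],[0,0,0,0,0,0],[0,0,0,0,0,0],[0,0,0,0,0,0],[0,0,0,0,0,0],[0,0,0,0,0,0]]], claw=1)

```text
time_s: 3.35
ee_pos: [0.6671, -0.1765, 0.1215]
ee_rot: [3.117, 0.393, 0.0]
force: [0.1, -0.7, 0.4]
gripper_width: 0.0205
finger_force: 58.7
```

Call:
step_arm(commands=[[[0,0,0.1,0,0,0],[0,0,0.22,0,0,0],[0,0,0.34,0,0,0],[0,0,0.46,0,0,0],[0,0,0.48,0,0,0],[0,0,0.48,0,0,0],[0,0,0.48,0,0,0]]])

```text
time_s: 3.93
ee_pos: [0.6665, -0.1761, 0.24]
ee_rot: [-3.116, -0.393, 0.002]
force: [-0.5, -1.1, -2.0]
gripper_width: 0.0209
finger_force: 60.2
```

Run:
```python
from h import *
from rig import *
s=get_state();print(s["ee_pos"],s["force"],s["torque"],s["gripper_width"],s["finger_force"])
a=shot("wrist","w3");b=shot("scene","s3");d=shot("top","t3")
z=lambda c,x,y,w,k:cv2.resize(c["pixels"][y:y+w,x:x+w,::-1],None,fx=k,fy=k,interpolation=cv2.INTER_CUBIC)
o=np.zeros((600,800,3),np.uint8)
o[:300,:300]=z(a,260,170,100,3);o[300:,:300]=z(d,250,220,120,2.5);o[:600,300:800]=z(b,150,180,120,5)[:600,:500]
cv2.imwrite("pics/g3.png",o)
```

```text
[ 0.66649431 -0.17605851  0.23998254] [-0.53408257 -1.1264776  -2.02260764] [-0.05959442  0.0259831   0.0020215 ] 0.02094665438711941 60.23775100708008
```

View pics/g3.png

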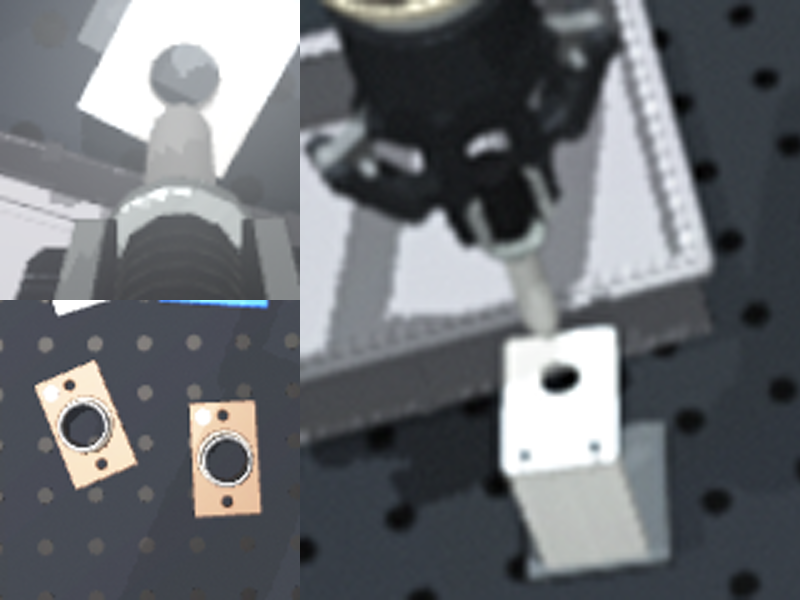

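Hole seen: wrist (321,195), scene (202,255); the probe hangs upright in the grip with its tip over the shelf at wrist (321,204). Flanges unmoved.

Run:
```python
from h import *
w=pickle.load(open("pics/w3.pkl","rb"));s=pickle.load(open("pics/s3.pkl","rb"));t=pickle.load(open("pics/t3.pkl","rb"))
print("hole",onz(w,321,195,.11),onz(s,201.6,255,.11))
print("tip",[onz(w,321,204.5,z) for z in(.135,.143)], onz(s,150+242/5,180+333/5,.145))
k=lambda x,y:onz(t,250+(x+.5)/2.5-.5,220+(y-300+.5)/2.5-.5,.01)
print("spots",k(51,392),k(204,418))
# flange spots & stubs in wrist view w1
```

```text
hole [ 0.66669941 -0.1762308 ] [ 0.66694983 -0.1797244 ]
tip [array([ 0.66510223, -0.17655038]), array([ 0.66738445, -0.17593138])] [ 0.66498878 -0.18017661]
spots [0.49693429 0.2674723 ] [0.46888692 0.11552062]
```

Call:
step_arm(commands=[[[-0.1,0.15,0,0,0,0],[-0.2,0.32,0,0,0,0],[-0.3,0.48,0,0,0,0],[-0.34,0.64,0,0,0,0],[-0.34,0.8,0,0,0,0],[-0.34,0.886,0,0,0,0],[-0.34,0.886,0,0,0,0]]])

```text
time_s: 4.67
ee_pos: [0.5801, 0.0515, 0.2397]
ee_rot: [-3.112, -0.401, 0.004]
force: [0.6, -0.5, -1.2]
gripper_width: 0.0208
finger_force: 60.2
```

Call:
step_arm(commands=[[[-0.1,0.15,0,0,0,0],[-0.2,0.32,0,0,0,0],[-0.3,0.48,0,0,0,0],[-0.34,0.64,0,0,0,0],[-0.34,0.8,0,0,0,0],[-0.34,0.886,-0.1,0,0,0],[-0.34,0.886,-0.25,0,0,0],[-0.34,0.886,-0.4,0,0,0]]])

```text
time_s: 5.33
ee_pos: [0.4967, 0.269, 0.1402]
ee_rot: [-3.116, -0.399, -0.003]
force: [0.7, -0.1, -2.7]
gripper_width: 0.0208
finger_force: 60.5
```

Run:
```python
from h import *
from rig import *
s=get_state();print(s["ee_pos"],s["ee_rot"],s["force"],s["gripper_width"])
a=shot("wrist","w4");b=shot("scene","s4");d=shot("top","t4")
z=lambda c,x,y,w,k:cv2.resize(c["pixels"][y:y+w,x:x+w,::-1],None,fx=k,fy=k,interpolation=cv2.INTER_CUBIC)
o=np.zeros((600,800,3),np.uint8)
o[:400,:400]=z(a,270,160,100,4);o[:400,400:]=z(b,280,110,80,5)
o[400:600,:320]=cv2.resize(d["pixels"][:,:,::-1],(320,200));o[400:600,320:640]=cv2.resize(a["pixels"][:,:,::-1],(320,200))
cv2.imwrite("pics/g4.png",o)
```

```text
[0.49668416 0.2690336  0.14016398] [-3.11553382e+00 -3.99051550e-01 -2.71888645e-03] [ 0.66431422 -0.09597657 -2.7115041 ] 0.020771470819850296
```

View pics/g4.png

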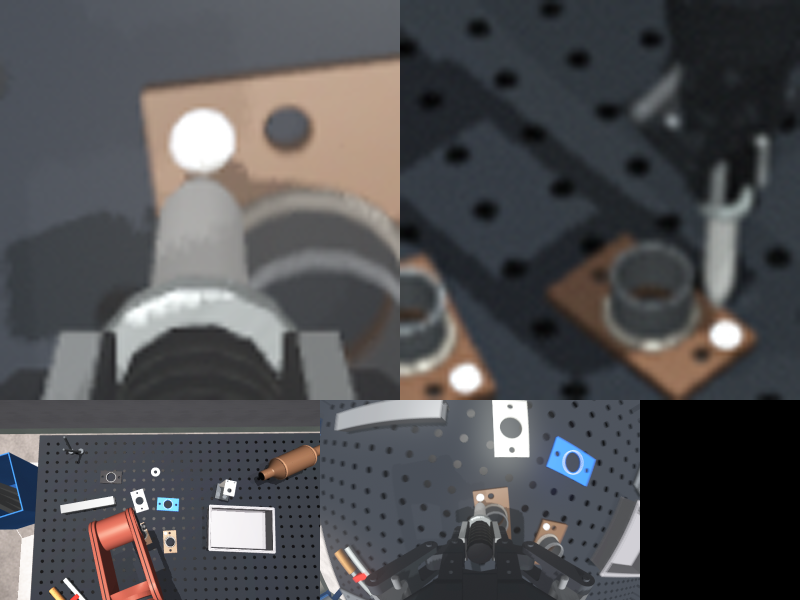

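Spot A at wrist (320.4,194.6), tip at (320.4,204).

Run:
```python
from h import *
w=pickle.load(open("pics/w4.pkl","rb"));s=pickle.load(open("pics/s4.pkl","rb"))
print("spot",onz(w,320.4,194.6,.01),onz(s,280+325/5,110+333/5,.01))
print("tip",[onz(w,320.4,204,z) for z in(.036,.042,.048)],onz(s,280+315/5,110+302/5,.042))
```

```text
spot [0.49745823 0.2694998 ] [0.49759863 0.26650914]
tip [array([0.49613214, 0.2692135 ]), array([0.49781547, 0.26966824]), array([0.4994988 , 0.27012298])] [0.49830386 0.25874624]
```

Call:
step_arm(commands=[[[0,-0.002,-0.04,0,0,0],[0,-0.002,-0.08,0,0,0],[0,-0.002,-0.108,0,0,0],[0,-0.002,-0.108,0,0,0],[0,-0.002,-0.108,0,0,0],[0,-0.002,-0.108,0,0,0]]])

```text
time_s: 5.98
ee_pos: [0.4976, 0.2662, 0.1152]
ee_rot: [-3.117, -0.392, -0.002]
force: [-0.1, -0.3, -2.0]
gripper_width: 0.0205
finger_force: 60.4
```

Call:
step_arm(commands=[[[0,0,-0.008,0,0,0],[0,0,-0.012,0,0,0],[0,0,-0.016,0,0,0],[0,0,-0.016,0,0,0],[0,0,-0.016,0,0,0]]])

```text
time_s: 6.4
ee_pos: [0.4969, 0.2662, 0.1103]
ee_rot: [-3.117, -0.393, 0.0]
force: [-0.4, 0.2, -1.7]
gripper_width: 0.0205
finger_force: 60.4
```

Call:
step_arm(commands=[[[0,0.004,-0.006,0,0,0],[0,0.004,-0.01,0,0,0],[0,0.004,-0.014,0,0,0],[0,0.004,-0.014,0,0,0],[0,0.004,-0.014,0,0,0]]])

```text
time_s: 6.82
ee_pos: [0.4972, 0.2674, 0.1071]
ee_rot: [-3.117, -0.393, -0.001]
force: [0.1, 0.7, 0.3]
gripper_width: 0.0204
finger_force: 60.6
```

Call:
step_arm(commands=[[[0,0,-0.004,0,0,0],[0,0,-0.008,0,0,0],[0,0,-0.008,0,0,0],[0,0,-0.008,0,0,0]]])

```text
time_s: 7.15
ee_pos: [0.4972, 0.2673, 0.105]
ee_rot: [-3.117, -0.393, -0.001]
force: [-0.6, 0.1, 2.2]
gripper_width: 0.0208
finger_force: 60.6
```

Call:
step_arm(commands=[[[0,0,-0.004,0,0,0],[0,0,-0.004,0,0,0],[0,0,-0.004,0,0,0],[0,0,-0.004,0,0,0],[0,0,-0.004,0,0,0],[0,0,-0.004,0,0,0],[0,0,-0.004,0,0,0],[0,0,-0.004,0,0,0]]])

```text
time_s: 7.82
ee_pos: [0.4971, 0.2672, 0.1039]
ee_rot: [-3.117, -0.393, -0.0]
force: [0.2, 0.6, 1.5]
gripper_width: 0.0204
finger_force: 60.7
```

Call:
step_arm(commands=[[[0,0,0,0,0,0],[0,0,0,0,0,0],[0,0,0,0,0,0],[0,0,0,0,0,0],[0,0,0,0,0,0],[0,0,0,0,0,0],[0,0,0,0,0,0],[0,0,0,0,0,0]]])

```text
time_s: 8.48
ee_pos: [0.497, 0.2672, 0.1039]
ee_rot: [-3.117, -0.393, -0.0]
force: [-0.3, 0.2, 1.8]
gripper_width: 0.0206
finger_force: 60.7
```

Call:
step_arm(commands=[[[0,0,0,0,0,0],[0,0,0,0,0,0],[0,0,0,0,0,0],[0,0,0,0,0,0],[0,0,0,0,0,0],[0,0,0,0,0,0],[0,0,0,0,0,0],[0,0,0,0,0,0]]])

```text
time_s: 9.15
ee_pos: [0.497, 0.2672, 0.1039]
ee_rot: [-3.117, -0.393, -0.0]
force: [0.3, 0.8, 0.9]
gripper_width: 0.0203
finger_force: 60.8
```

Call:
step_arm(commands=[[[0,0,0,0,0,0],[0,0,0,0,0,0],[0,0,0,0,0,0],[0,0,0,0,0,0],[0,0,0,0,0,0],[0,0,0,0,0,0],[0,0,0,0,0,0],[0,0,0,0,0,0]]])

```text
time_s: 9.82
ee_pos: [0.497, 0.2672, 0.1039]
ee_rot: [-3.117, -0.393, -0.0]
force: [-0.3, 1.0, 2.2]
gripper_width: 0.0207
finger_force: 60.8
```

Run:
```python
from h import *
from rig import *
s=get_state();print(s["ee_pos"],s["force"])
shot("wrist","w5");shot("scene","s5");d=shot("top","t5")
```

```text
[0.49701222 0.26721601 0.10385822] [-0.26258632  1.02324418  2.23456301]
```

Call:
step_arm(commands=[[[0,0,0.14,0,0,0],[0,0,0.28,0,0,0],[-0.03,-0.15,0.28,0,0,0],[-0.06,-0.3,0.28,0,0,0],[-0.1,-0.46,0.28,0,0,0],[-0.108,-0.604,0.28,0,0,0],[-0.108,-0.604,0.2,0,0,0],[-0.108,-0.604,0.14,0,0,0]]])

```text
time_s: 10.63
ee_pos: [0.4695, 0.1139, 0.138]
ee_rot: [3.117, 0.387, -0.001]
force: [-0.7, 0.2, -2.8]
gripper_width: 0.0206
finger_force: 60.5
```

Call:
step_arm(commands=[[[0,0,-0.04,0,0,0],[0,0,-0.04,0,0,0],[0,0,-0.04,0,0,0],[0,0,-0.04,0,0,0],[0,0,-0.04,0,0,0]]])

```text
time_s: 11.05
ee_pos: [0.4706, 0.1167, 0.1297]
ee_rot: [3.117, 0.394, 0.002]
force: [-0.4, -0.3, -1.5]
gripper_width: 0.0208
finger_force: 60.5
```

Run:
```python
from h import *
from rig import *
s=get_state();print(s["ee_pos"],s["ee_rot"],s["force"],s["gripper_width"])
a=shot("wrist","w6");b=shot("scene","s6");d=shot("top","t6");e=pickle.load(open("pics/s5.pkl","rb"))
z=lambda c,x,y,w,k:cv2.resize(c["pixels"][y:y+w,x:x+w,::-1],None,fx=k,fy=k,interpolation=cv2.INTER_CUBIC)
o=np.zeros((600,800,3),np.uint8)
o[:400,:400]=z(a,270,160,100,4);o[:400,400:]=z(b,260,130,80,5)
o[400:600,:320]=cv2.resize(d["pixels"][:,:,::-1],(320,200));o[400:600,320:520]=z(e,310,140,50,4);o[400:600,520:720]=z(pickle.load(open("pics/w5.pkl","rb")),290,170,50,4)
cv2.imwrite("pics/g6.png",o)
```

```text
[0.47064467 0.11665769 0.12972613] [3.11662836e+00 3.94371783e-01 2.06429651e-03] [-0.44663342 -0.3278263  -1.51498452] 0.020774668975634743
```

View pics/g6.png

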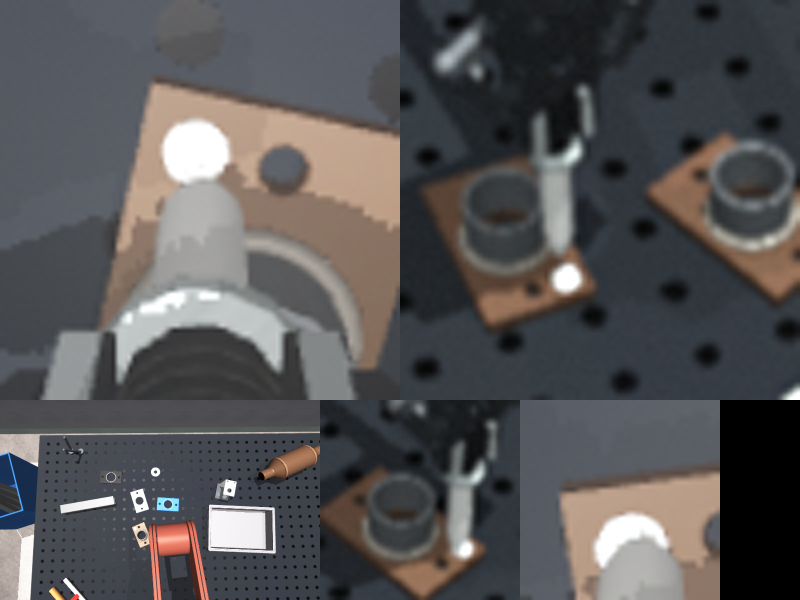

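Spot B at wrist (318.5,197.5), tip at (320.4,204).

Run:
```python
from h import *
w=pickle.load(open("pics/w6.pkl","rb"));s=pickle.load(open("pics/s6.pkl","rb"))
print("spot",onz(w,318.5,197.5,.01),onz(s,260+166/5-.4,130+277/5-.4,.01), "tip",onz(w,320.4,204,.031),onz(s,260+162/5,130+252/5,.031))
```

```text
spot [0.47102476 0.11869262] [0.47093926 0.11548307] tip [0.47159129 0.11718014] [0.4709573  0.11526339]
```

Call:
step_arm(commands=[[[0,0.004,-0.04,0,0,0],[0,0.004,-0.07,0,0,0],[0,0.004,-0.07,0,0,0],[0,0.004,-0.076,0,0,0],[0,0.004,-0.084,0,0,0],[0,0.004,-0.09,0,0,0],[0,0.004,-0.09,0,0,0]]])

```text
time_s: 11.78
ee_pos: [0.4698, 0.1172, 0.1062]
ee_rot: [-3.117, -0.393, 0.001]
force: [-1.8, -0.5, -0.1]
gripper_width: 0.0206
finger_force: 60.8
```

Call:
step_arm(commands=[[[0,0,-0.004,0,0,0],[0,0,-0.008,0,0,0],[0,0,-0.008,0,0,0],[0,0,-0.008,0,0,0],[0,0,-0.008,0,0,0],[0,0,-0.008,0,0,0],[0,0,-0.008,0,0,0],[0,0,-0.008,0,0,0]]])

```text
time_s: 12.45
ee_pos: [0.47, 0.1172, 0.1044]
ee_rot: [-3.117, -0.393, -0.0]
force: [-1.6, 0.0, 1.7]
gripper_width: 0.0203
finger_force: 60.9
```

Call:
step_arm(commands=[[[0,0,0,0,0,0],[0,0,0,0,0,0],[0,0,0,0,0,0],[0,0,0,0,0,0],[0,0,0,0,0,0],[0,0,0,0,0,0],[0,0,0,0,0,0],[0,0,0,0,0,0]]])

```text
time_s: 13.12
ee_pos: [0.47, 0.1172, 0.1043]
ee_rot: [3.117, 0.393, -0.0]
force: [-2.2, 0.1, 1.4]
gripper_width: 0.0206
finger_force: 60.9
```

Call:
step_arm(commands=[[[0,0,0,0,0,0],[0,0,0,0,0,0],[0,0,0,0,0,0],[0,0,0,0,0,0],[0,0,0,0,0,0],[0,0,0,0,0,0],[0,0,0,0,0,0],[0,0,0,0,0,0]]])

```text
time_s: 13.78
ee_pos: [0.47, 0.1172, 0.1044]
ee_rot: [-3.117, -0.393, -0.0]
force: [-2.1, -0.8, 1.8]
gripper_width: 0.0207
finger_force: 60.9
```

Call:
step_arm(commands=[[[0,0,0,0,0,0],[0,0,0,0,0,0],[0,0,0,0,0,0],[0,0,0,0,0,0],[0,0,0,0,0,0],[0,0,0,0,0,0],[0,0,0,0,0,0],[0,0,0,0,0,0]]])

```text
time_s: 14.45
ee_pos: [0.47, 0.1172, 0.1044]
ee_rot: [-3.117, -0.393, -0.0]
force: [-2.2, 0.4, 1.6]
gripper_width: 0.0207
finger_force: 60.9
```

Call:
step_arm(commands=[[[0,0,0.15,0,0,0],[0,0,0.3,0,0,0],[0.05,0,0.45,0,0,0],[0.12,-0.1,0.56,0,0,0],[0.2,-0.2,0.56,0,0,0],[0.28,-0.34,0.56,0,0,0],[0.36,-0.48,0.56,0,0,0],[0.4,-0.6,0.56,0,0,0]]])

```text
time_s: 15.12
ee_pos: [0.5718, -0.0351, 0.2441]
ee_rot: [3.116, 0.393, 0.003]
force: [0.1, 0.6, -1.2]
gripper_width: 0.0208
finger_force: 60.4
```

Call:
step_arm(commands=[[[0.1,-0.13,0,0,0,0],[0.18,-0.26,0,0,0,0],[0.26,-0.38,0,0,0,0],[0.34,-0.5,0,0,0,0],[0.388,-0.575,0,0,0,0],[0.388,-0.575,0,0,0,0],[0.388,-0.575,0,0,0,0],[0.388,-0.575,0,0,0,0]]])

```text
time_s: 15.78
ee_pos: [0.6666, -0.176, 0.2433]
ee_rot: [-3.116, -0.393, 0.002]
force: [0.5, 0.9, -1.5]
gripper_width: 0.0203
finger_force: 60.5
```

Run:
```python
from h import *
from rig import *
s=get_state();print(s["ee_pos"],s["ee_rot"],s["force"])
a=shot("wrist","w7");b=shot("scene","s7");d=shot("top","t7")
z=lambda c,x,y,w,k:cv2.resize(c["pixels"][y:y+w,x:x+w,::-1],None,fx=k,fy=k,interpolation=cv2.INTER_CUBIC)
o=np.zeros((600,800,3),np.uint8)
o[:400,:400]=z(a,270,150,100,4);o[:400,400:]=z(b,160,200,80,5)
o[400:600,:800]=cv2.resize(d["pixels"][130:320:,160:560,::-1],(420,200)).repeat(2,1)[:,:800]
cv2.imwrite("pics/g7.png",o)
```

```text
[ 0.66656781 -0.17598125  0.24331543] [-3.11579894e+00 -3.92714486e-01  1.87177728e-03] [ 0.46689595  0.85753982 -1.50498156]
```

View pics/g7.png

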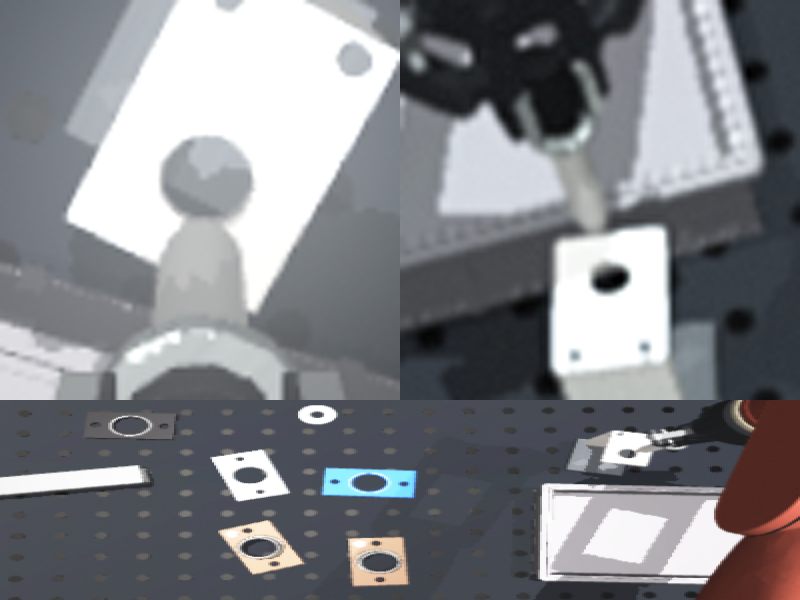

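Probe is above the hole (wrist: hole (321.5,194.5), tip (321,204)), same geometry as when drawn out.

Call:
step_arm(commands=[[[0,0,-0.06,0,0,0],[0,0,-0.12,0,0,0],[0,0,-0.18,0,0,0],[0,0,-0.22,0,0,0],[0,0,-0.24,0,0,0],[0,0,-0.24,0,0,0]]])

```text
time_s: 16.43
ee_pos: [0.6662, -0.1756, 0.183]
ee_rot: [-3.116, -0.394, 0.003]
force: [-0.8, 0.4, -2.7]
gripper_width: 0.0208
finger_force: 60.6
```

Call:
step_arm(commands=[[[0,0,-0.05,0,0,0],[0,0,-0.1,0,0,0],[0,0,-0.14,0,0,0],[0,0,-0.18,0,0,0],[0,0,-0.2,0,0,0],[0,0,-0.22,0,0,0],[0,0,-0.22,0,0,0]]])

```text
time_s: 17.02
ee_pos: [0.6663, -0.1763, 0.1277]
ee_rot: [-3.116, -0.393, 0.003]
force: [-0.8, -0.0, -3.2]
gripper_width: 0.0205
finger_force: 60.6
```

Call:
step_arm(commands=[[[0,0,-0.01,0,0,0],[0,0,-0.015,0,0,0],[0,0,-0.018,0,0,0],[0,0,-0.018,0,0,0],[0,0,-0.018,0,0,0]]])

```text
time_s: 17.43
ee_pos: [0.6672, -0.1767, 0.1253]
ee_rot: [3.117, 0.393, 0.001]
force: [-0.6, 0.1, -2.3]
gripper_width: 0.0205
finger_force: 60.6
```

Call:
step_arm(commands=[[[0,0,-0.006,0,0,0],[0,0,-0.01,0,0,0],[0,0,-0.014,0,0,0],[0,0,-0.014,0,0,0],[0,0,-0.014,0,0,0]]])

```text
time_s: 17.85
ee_pos: [0.6671, -0.1766, 0.1215]
ee_rot: [3.117, 0.393, 0.0]
force: [-1.1, -0.9, -1.2]
gripper_width: 0.0207
finger_force: 61.0
```

Call:
step_arm(commands=[[[0,0,-0.002,0,0,0],[0,0,-0.002,0,0,0],[0,0,-0.002,0,0,0]]])

```text
time_s: 18.1
ee_pos: [0.6671, -0.1766, 0.1215]
ee_rot: [3.117, 0.393, 0.001]
force: [-1.7, 0.9, 2.0]
gripper_width: 0.0207
finger_force: 61.1
```

Call:
step_arm(commands=[[[0,0,0,0,0,0],[0,0,0,0,0,0],[0,0,0,0,0,0],[0,0,0,0,0,0],[0,0,0,0,0,0],[0,0,0,0,0,0],[0,0,0,0,0,0],[0,0,0,0,0,0]]], claw=-1)

```text
time_s: 18.77
ee_pos: [0.667, -0.1766, 0.1208]
ee_rot: [-3.117, -0.393, 0.0]
force: [0.6, 0.6, 0.1]
gripper_width: 0.0854
finger_force: 0.0
```

Call:
step_arm(commands=[[[0,0,0.15,0,0,0],[0,0,0.3,0,0,0],[0,0,0.45,0,0,0],[0,0,0.6,0,0,0],[-0.1,0.1,0.6,0,0,0],[-0.2,0.23,0.6,0,0,0],[-0.3,0.36,0.6,0,0,0],[-0.4,0.49,0.6,0,0,0]]])

```text
time_s: 19.43
ee_pos: [0.5658, -0.0532, 0.2709]
ee_rot: [-3.117, -0.391, -0.001]
force: [0.3, 0.6, 1.2]
gripper_width: 0.0855
finger_force: 0.0
```

Run:
```python
from h import *
from rig import *
s=get_state();print(s["ee_pos"],s["ee_rot"],s["force"],s["time_s"])
b=shot("scene","s8");d=shot("top","t8")
z=lambda c,x,y,w,k:cv2.resize(c["pixels"][y:y+w,x:x+w,::-1],None,fx=k,fy=k,interpolation=cv2.INTER_CUBIC)
o=np.zeros((600,800,3),np.uint8)
o[:600,:420]=cv2.resize(d["pixels"][160:310,255:360,::-1],None,fx=4,fy=4,interpolation=cv2.INTER_CUBIC)
o[:350,430:780]=z(b,165,225,70,5);o[360:600,430:780]=z(d,420,150,70,5)[:240]
cv2.imwrite("pics/g8.png",o)
```

```text
[ 0.56580317 -0.05317783  0.27092055] [-3.11711527e+00 -3.91385103e-01 -7.36562319e-04] [0.25459729 0.59024101 1.24799078] 19.4333
```

View pics/g8.png

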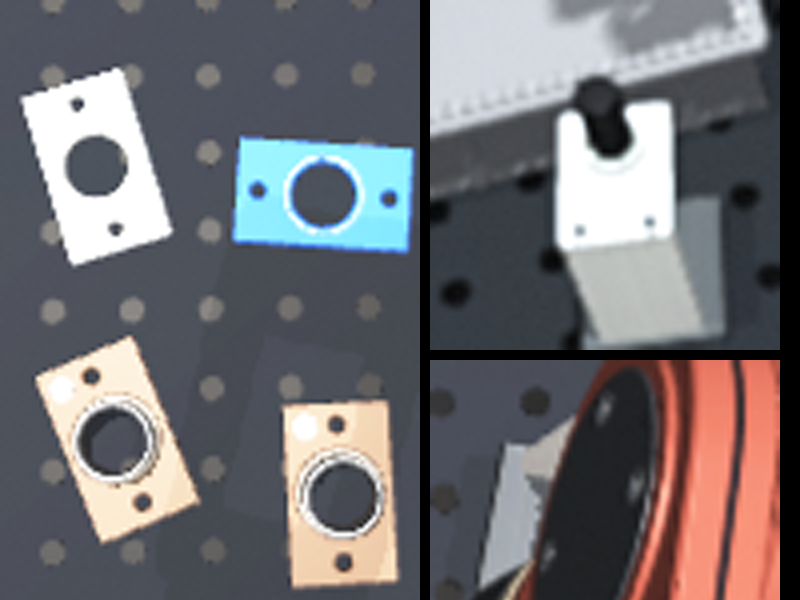

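Call:
step_arm(commands=[[[-0.1,0.1,-0.08,0,0,0],[-0.2,0.2,-0.16,0,0,0],[-0.3,0.32,-0.24,0,0,0],[-0.4,0.44,-0.32,0,0,0],[-0.5,0.54,-0.44,0,0,0],[-0.54,0.6,-0.56,0,0,0],[-0.54,0.6,-0.66,0,0,0],[-0.54,0.6,-0.68,0,0,0]]])

```text
time_s: 20.2
ee_pos: [0.4279, 0.0967, 0.0966]
ee_rot: [-3.116, -0.396, 0.011]
force: [-0.5, 0.3, 0.1]
gripper_width: 0.0851
finger_force: 0.0
```

Call:
step_arm(commands=[[[0,0,0,0,0,0],[0,0,-0.1,0,0,0],[0,0,-0.2,0,0,0],[0,0,-0.28,0,0,0],[0,0,-0.31,0,0,0],[0,0,-0.31,0,0,0],[0,0,-0.31,0,0,0]]])

```text
time_s: 20.78
ee_pos: [0.4337, 0.0955, 0.0248]
ee_rot: [3.117, 0.391, 0.003]
force: [0.0, -0.3, 0.1]
gripper_width: 0.0855
finger_force: 0.0
```

Set the rest of the depth and close.

Call:
step_arm(commands=[[[-0.006,0.004,-0.014,0,0,0],[-0.006,0.004,-0.014,0,0,0],[-0.006,0.004,-0.014,0,0,0],[-0.006,0.004,-0.014,0,0,0]]])

```text
time_s: 21.12
ee_pos: [0.4311, 0.097, 0.0206]
ee_rot: [3.117, 0.393, 0.002]
force: [-1.0, 0.0, -0.5]
gripper_width: 0.0857
finger_force: 0.0
```

Call:
step_arm(commands=[[[0,0,0,0,0,0],[0,0,0,0,0,0],[0,0,0,0,0,0],[0,0,0,0,0,0],[0,0,0,0,0,0],[0,0,0,0,0,0],[0,0,0,0,0,0],[0,0,0,0,0,0]]], claw=1)

```text
time_s: 21.78
ee_pos: [0.4308, 0.0969, 0.0204]
ee_rot: [3.117, 0.393, 0.001]
force: [-1.6, -0.8, 5.2]
gripper_width: 0.0458
finger_force: 61.3
```

Call:
step_arm(commands=[[[0,0,0.06,0,0,0],[0,0,0.16,0,0,0],[0,0,0.3,0,0,0],[0,0,0.42,0,0,0],[0,-0.08,0.52,0,0,0],[0,-0.2,0.52,0,0,-0.06],[0.02,-0.33,0.52,0,0,-0.116],[0.05,-0.46,0.52,0,0,-0.116]]])

```text
time_s: 22.45
ee_pos: [0.442, -0.0187, 0.1496]
ee_rot: [-3.131, -0.249, 0.001]
force: [1.6, -0.0, -5.5]
gripper_width: 0.0461
finger_force: 63.6
```

Call:
step_arm(commands=[[[0.02,-0.15,0,0,0,0],[0.05,-0.3,0,0,0,0],[0.08,-0.45,0,0,0,0],[0.1,-0.6,0,0,0,0],[0.13,-0.75,0,0,0,0],[0.155,-0.9,0,0,0,0],[0.168,-1,0,0,0,0],[0.168,-1,0,0,0,0]]])

```text
time_s: 23.12
ee_pos: [0.4846, -0.2729, 0.1489]
ee_rot: [3.13, 0.244, -0.001]
force: [-0.7, 1.1, -3.1]
gripper_width: 0.0458
finger_force: 63.8
```

Call:
step_arm(commands=[[[0,-0.08,0,0,0,0],[0,-0.156,0,0,0,0],[0,-0.156,0,0,0,0],[0,-0.156,0,0,0,0],[0,-0.156,0,0,0,0]]])

```text
time_s: 23.53
ee_pos: [0.4843, -0.3059, 0.1487]
ee_rot: [-3.129, -0.25, 0.002]
force: [0.5, 0.2, -4.9]
gripper_width: 0.0461
finger_force: 64.2
```

Run:
```python
from h import *
from rig import *
s=get_state();print(s["ee_pos"],s["ee_rot"],s["force"],s["time_s"])
a=shot("wrist","w9");b=shot("scene","s9");d=shot("top","t9")
o=np.zeros((600,800,3),np.uint8)
o[:400,:640]=a["pixels"][:,:,::-1]
o[400:,:320]=cv2.resize(d["pixels"][150:325,270:550,::-1],(320,200));o[400:,330:650]=cv2.resize(b["pixels"][150:350,80:400,::-1],(320,200))
cv2.imwrite("pics/g9.png",o)
```

```text
[ 0.48431707 -0.3059217   0.14868534] [-3.12945088e+00 -2.50168158e-01  2.46366289e-03] [ 0.47030566  0.22033606 -4.85463487] 23.5333
```

View pics/g9.png

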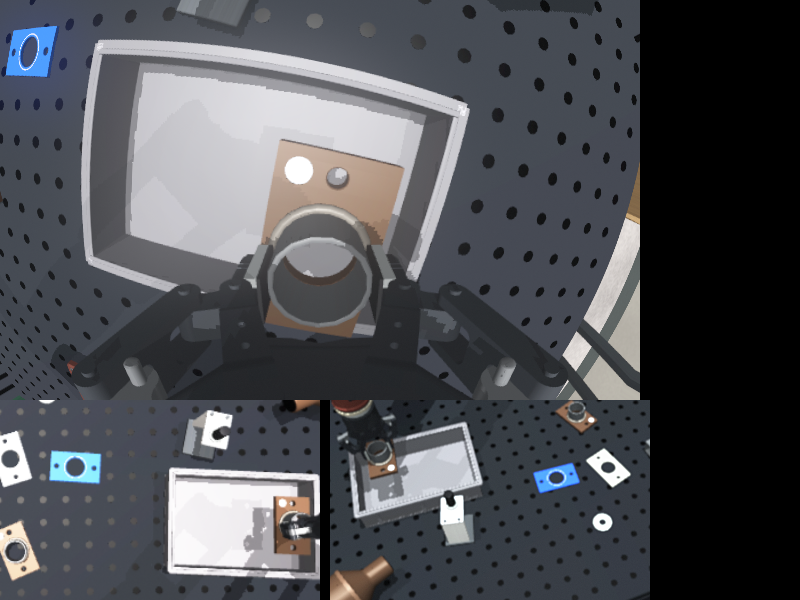

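Flange B hangs level over the box's right part; floor corners at wrist (144,64), (424,120), (130,236).

Run:
```python
from h import *
w=pickle.load(open("pics/w9.pkl","rb"))
F=[onz(w,*p,.005) for p in [(144,64),(424,120),(130,236)]];print(F)
a,b,c=F;print("mid",(b+c)/2,"yaws",np.degrees(np.arctan2(*(a-c)[::-1])),np.degrees(np.arctan2(*(a-b)[::-1]))-90,np.linalg.norm(a-c),np.linalg.norm(a-b))
P=[onz(w,*p,.047+.091) for p in[(281,139),(403,166)]];print(P,np.degrees(np.arctan2(*(P[0]-P[1])[::-1]))-90,np.linalg.norm(P[0]-P[1]))
```

```text
[array([ 0.58933311, -0.10717744]), array([ 0.56941239, -0.39103647]), array([ 0.39874498, -0.09711029])]
mid [ 0.48407869 -0.24407338] yaws -3.0236403401108207 -4.0143342538060125 0.19085383039953743 0.2845571719305955
[array([ 0.54045305, -0.27642898]), array([ 0.5372433 , -0.33960598])] -2.908450030046424 0.06325847977759706
```

Call:
step_arm(commands=[[[0,0,-0.12,0,0,0],[0,0,-0.24,0,0,0],[0,0,-0.36,0,0,0],[0,0,-0.43,0,0,0],[0,0,-0.45,0,0,0],[0,0,-0.465,0,0,0],[0,0,-0.465,0,0,0],[0,0,-0.465,0,0,0]]])

```text
time_s: 24.35
ee_pos: [0.4862, -0.3077, 0.0353]
ee_rot: [3.13, 0.251, 0.003]
force: [0.9, 0.3, -3.7]
gripper_width: 0.0461
finger_force: 64.0
```

Call:
step_arm(commands=[[[0,0,-0.01,0,0,0],[0,0,-0.016,0,0,0],[0,0,-0.02,0,0,0],[0,0,-0.02,0,0,0],[0,0,-0.02,0,0,0]]])

```text
time_s: 24.77
ee_pos: [0.485, -0.3071, 0.0288]
ee_rot: [3.131, 0.25, 0.0]
force: [-0.6, 0.2, -4.4]
gripper_width: 0.0464
finger_force: 64.0
```

Call:
step_arm(commands=[[[0,0,-0.004,0,0,0],[0,0,-0.008,0,0,0],[0,0,-0.011,0,0,0],[0,0,-0.011,0,0,0],[0,0,-0.011,0,0,0]]])

```text
time_s: 25.18
ee_pos: [0.4849, -0.307, 0.0257]
ee_rot: [-3.131, -0.251, 0.0]
force: [-0.4, -0.4, -3.9]
gripper_width: 0.046
finger_force: 64.0
```

Call:
step_arm(commands=[[[0,0,-0.002,0,0,0],[0,0,-0.004,0,0,0],[0,0,-0.004,0,0,0],[0,0,-0.004,0,0,0]]])

```text
time_s: 25.52
ee_pos: [0.4851, -0.3071, 0.0255]
ee_rot: [3.131, 0.251, -0.0]
force: [-2.9, 3.1, 2.7]
gripper_width: 0.046
finger_force: 65.0
```

Call:
step_arm(commands=[[[0,0,0,0,0,0],[0,0,0,0,0,0],[0,0,0,0,0,0],[0,0,0,0,0,0],[0,0,0,0,0,0],[0,0,0,0,0,0],[0,0,0,0,0,0]]], claw=-1)

```text
time_s: 26.1
ee_pos: [0.4851, -0.3071, 0.0249]
ee_rot: [3.131, 0.251, 0.0]
force: [-0.3, 0.0, 0.2]
gripper_width: 0.0853
finger_force: 0.0
```

Call:
step_arm(commands=[[[0,0,0.08,0,0,0],[0,0,0.22,0,0,0],[0,0,0.38,0,0,0],[0,0.05,0.54,0,0,0],[0,0.15,0.66,0,0,0],[0,0.3,0.7,0,0,0],[0,0.46,0.7,0,0,0],[0,0.62,0.7,0,0,0]]])

```text
time_s: 26.77
ee_pos: [0.4856, -0.1513, 0.2017]
ee_rot: [3.13, 0.248, 0.005]
force: [0.0, 0.9, -0.0]
gripper_width: 0.0855
finger_force: 0.0
```

Call:
step_arm(commands=[[[-0.01,0.16,0,0,0,0],[-0.02,0.32,0,0,0,0],[-0.03,0.48,0,0,0,0],[-0.04,0.64,0,0,0,0],[-0.05,0.8,0,0,0,0],[-0.06,0.9,0,0,0,0],[-0.06,0.9,0,0,0,0]]])

```text
time_s: 27.35
ee_pos: [0.4691, 0.0772, 0.1999]
ee_rot: [-3.129, -0.258, -0.0]
force: [0.2, 0.5, -0.9]
gripper_width: 0.0852
finger_force: 0.0
```

Run:
```python
from h import *
from rig import *
s=get_state();print(s["ee_pos"],s["ee_rot"],s["force"],s["time_s"])
t0=pickle.load(open("pics/t8.pkl","rb"))["pixels"].astype(int)
w=shot("wrist","w10");shot("scene","s10");d=shot("top","t10")["pixels"].astype(int)
def sub(x,y,p):
    b=p[y-25:y+25,x-25:x+25];return b
for n,x,y in(("A",284,270),("G",279,201)): print(n,np.abs(sub(x,y,d)-sub(x,y,t0)).mean())
# bright spot & plate by colour in the scene view vs before
s8=pickle.load(open("pics/s8.pkl","rb"))["pixels"].astype(int);sc=pickle.load(open("pics/s10.pkl","rb"))["pixels"].astype(int)
for n,x,y in(("A",330,172),("G",358,217)): print(n,np.abs(sub(x,y,sc)-sub(x,y,s8)).mean())
```

```text
[0.46913631 0.07720491 0.19994705] [-3.12912562e+00 -2.57745151e-01 -3.78380172e-04] [ 0.16831413  0.4805239  -0.89125394] 27.35
A 66.88853333333333
G 5.1204
A 21.742533333333334
G 0.8268
```

```bash
cat >> h.py <<'E'
def rect(c,x0,x1,y0,y1,z,res=.0005):
    # top-down picture of plane z: row=(x1-x)/res, col=(y1-y)/res
    X,Y=np.meshgrid(np.arange(x1,x0,-res),np.arange(y1,y0,-res),indexing="ij")
    q=np.stack([X,Y,np.full_like(X,z)],-1)@c["R"].T+c["t"];K=c["intrinsics"]
    r=np.hypot(q[...,0],q[...,1]);k=np.arctan2(r,q[...,2])/r if c.get("fish") else 1/q[...,2]
    return cv2.remap(c["pixels"],(q[...,0]*k*K[0,0]+K[0,2]).astype(np.float32),(q[...,1]*k*K[1,1]+K[1,2]).astype(np.float32),cv2.INTER_LINEAR)
def blob(img,mask,x1,y1,res=.0005):
    m=cv2.morphologyEx(mask.astype(np.uint8),cv2.MORPH_OPEN,np.ones((5,5)));cs,_=cv2.findContours(m,cv2.RETR_EXTERNAL,cv2.CHAIN_APPROX_NONE)
    for k in sorted(cs,key=cv2.contourArea)[::-1][:2]:
        (cx,cy),wh,_=r=cv2.minAreaRect(k);b=cv2.boxPoints(r);e=max((b[1]-b[0],b[2]-b[1]),key=np.linalg.norm)
        yaw=(np.degrees(np.arctan2(-e[0],-e[1]))+90)%180-90
        print("centre",np.round([x1-cy*res,y1-cx*res],4),"size",np.round(np.array(wh)*res,4),"yaw",round(yaw,1))
E
python3 - <<'E'
from h import *
w=pickle.load(open("pics/w10.pkl","rb"))
im=rect(w,.33,.62,.12,.38,.01);a=im.astype(int)
blob(im,(a[...,0]>a[...,2]+18),.62,.38)
im=rect(w,.55,.75,.15,.33,.005);a=im.astype(int)
print("gasket");blob(im,a.min(2)>170,.75,.33)
E
```

```text
centre [0.436  0.2343] size [0.1109 0.0682] yaw 22.1
centre [0.418  0.2409] size [0.0087 0.0032] yaw 73.3
gasket
centre [0.6272 0.2448] size [0.0911 0.0672] yaw 16.7
```

Run:
```python
from h import *
for n in("s8","s10"):
    c=pickle.load(open(f"pics/{n}.pkl","rb"))
    im=rect(c,.33,.62,.15,.38,.01);a=im.astype(int);print(n);blob(im,(a[...,0]>a[...,2]+18),.62,.38)
```

```text
s8
centre [0.4666 0.2311] size [0.1165 0.0707] yaw 22.2
s10
centre [0.4381 0.231 ] size [0.1154 0.0703] yaw 21.9
```

Flange A was knocked: now at about (0.4365, 0.233).

Call:
step_arm(commands=[[[-0.03,0.14,0,0,0,0],[-0.06,0.28,0,0,0,0],[-0.1,0.42,-0.04,0,0,0],[-0.13,0.56,-0.1,0,0,0],[-0.13,0.62,-0.22,0,0,0],[-0.13,0.62,-0.34,0,0,0],[-0.13,0.62,-0.4,0,0,0],[-0.13,0.62,-0.4,0,0,0]]])

```text
time_s: 28.17
ee_pos: [0.4349, 0.2258, 0.0956]
ee_rot: [3.129, 0.248, -0.012]
force: [-0.7, -0.8, -0.7]
gripper_width: 0.0859
finger_force: 0.0
```

Call:
step_arm(commands=[[[0,0,0,0,0,0],[0,0,-0.1,0,0,0],[0,0,-0.2,0,0,0],[0,0,-0.28,0,0,0],[0,0,-0.3,0,0,0],[0,0,-0.3,0,0,0],[0,0,-0.3,0,0,0],[0,0,-0.3,0,0,0]]])

```text
time_s: 28.83
ee_pos: [0.4394, 0.2282, 0.027]
ee_rot: [-3.131, -0.25, -0.005]
force: [0.2, -0.1, -0.3]
gripper_width: 0.0855
finger_force: 0.0
```

Call:
step_arm(commands=[[[-0.01,0.016,-0.02,0,0,0],[-0.01,0.016,-0.024,0,0,0],[-0.01,0.016,-0.024,0,0,0],[-0.01,0.016,-0.024,0,0,0]]])

```text
time_s: 29.17
ee_pos: [0.435, 0.2321, 0.019]
ee_rot: [-3.131, -0.251, -0.0]
force: [0.0, 0.0, 0.2]
gripper_width: 0.0855
finger_force: 0.0
```

Call:
step_arm(commands=[[[0,0,0,0,0,0],[0,0,0,0,0,0],[0,0,0,0,0,0],[0,0,0,0,0,0],[0,0,0,0,0,0],[0,0,0,0,0,0],[0,0,0,0,0,0],[0,0,0,0,0,0]]], claw=1)

```text
time_s: 29.83
ee_pos: [0.4354, 0.2323, 0.0194]
ee_rot: [-3.131, -0.25, -0.001]
force: [-2.2, 0.8, 5.0]
gripper_width: 0.0463
finger_force: 61.9
```

Call:
step_arm(commands=[[[0,0,0.06,0,0,0],[0,0,0.16,0,0,0],[0,0,0.3,0,0,0],[0,0,0.42,0,0,0],[0,-0.08,0.52,0,0,-0.12],[0,-0.2,0.52,0,0,-0.24],[0.02,-0.33,0.52,0,0,-0.36],[0.05,-0.46,0.52,0,0,-0.48]]])

```text
time_s: 30.5
ee_pos: [0.4462, 0.1159, 0.1482]
ee_rot: [3.122, -0.345, -0.002]
force: [0.3, 0.1, -6.2]
gripper_width: 0.0462
finger_force: 63.5
```

Call:
step_arm(commands=[[[0.02,-0.15,0,0,0,-0.084],[0.05,-0.3,0,0,0,-0.084],[0.08,-0.45,0,0,0,-0.084],[0.1,-0.6,0,0,0,-0.084],[0.13,-0.75,0,0,0,-0.084],[0.155,-0.9,0,0,0,-0.084],[0.168,-1,0,0,0,-0.084],[0.168,-1,0,0,0,-0.084]]])

```text
time_s: 31.17
ee_pos: [0.4891, -0.1379, 0.1479]
ee_rot: [3.107, -0.45, -0.001]
force: [-1.4, 0.1, -3.7]
gripper_width: 0.0465
finger_force: 63.7
```

Call:
step_arm(commands=[[[0,-0.1,0,0,0,0],[0,-0.176,0,0,0,0],[0,-0.176,0,0,0,0],[0,-0.176,0,0,0,0],[0,-0.176,0,0,0,0]]])

```text
time_s: 31.58
ee_pos: [0.4886, -0.1761, 0.1477]
ee_rot: [-3.109, 0.444, 0.004]
force: [-0.0, -0.0, -4.6]
gripper_width: 0.0462
finger_force: 64.2
```

Run:
```python
from h import *
from rig import *
s=get_state();print(s["ee_pos"],s["ee_rot"],s["force"],s["time_s"])
w=shot("wrist","w11");d=shot("top","t11")
im=rect(w,.38,.6,-.26,-.1,.138);a=im.astype(int);print("held");blob(im,(a[...,0]>a[...,2]+18),.6,-.1)
im=rect(w,.38,.6,-.38,-.25,.015);a=im.astype(int);print("placed");blob(im,(a[...,0]>a[...,2]+18),.6,-.25)
im=rect(d,.38,.6,-.38,-.22,.015);a=im.astype(int);print("placed top");blob(im,(a[...,0]>a[...,2]+18),.6,-.22)
```

```text
[ 0.48859837 -0.17613901  0.14767933] [-3.10885621  0.4436864   0.00371031] [-0.03431489 -0.00789148 -4.58598507] 31.5833
held
centre [ 0.5157 -0.1768] size [0.0654 0.0587] yaw 86.3
centre [ 0.5172 -0.2482] size [0.0615 0.0225] yaw 0.0
placed
centre [ 0.4843 -0.3057] size [0.066  0.1103] yaw -3.5
placed top
centre [ 0.483 -0.325] size [0.205 0.109] yaw 0.0
centre [ 0.5311 -0.241 ] size [0.0443 0.0374] yaw 86.4
```

Call:
step_arm(commands=[[[0,0,-0.12,0,0,0],[0,0,-0.24,0,0,0],[0,0,-0.36,0,0,0],[0,0,-0.43,0,0,0],[0,0,-0.45,0,0,0],[0,0,-0.47,0,0,0],[0,0,-0.48,0,0,0],[0,0,-0.48,0,0,0]]])

```text
time_s: 32.35
ee_pos: [0.4904, -0.1772, 0.0298]
ee_rot: [3.11, -0.443, 0.002]
force: [-0.5, -0.0, -4.0]
gripper_width: 0.0459
finger_force: 64.0
```

Call:
step_arm(commands=[[[0,0,-0.004,0,0,0],[0,0,-0.008,0,0,0],[0,0,-0.01,0,0,0],[0,0,-0.01,0,0,0],[0,0,-0.01,0,0,0]]])

```text
time_s: 32.77
ee_pos: [0.4897, -0.1772, 0.0267]
ee_rot: [3.11, -0.444, 0.001]
force: [0.5, 0.7, -4.8]
gripper_width: 0.0463
finger_force: 64.0
```

Call:
step_arm(commands=[[[0,0,-0.004,0,0,0],[0,0,-0.008,0,0,0],[0,0,-0.011,0,0,0],[0,0,-0.011,0,0,0],[0,0,-0.011,0,0,0]]])

```text
time_s: 33.18
ee_pos: [0.4896, -0.1772, 0.0245]
ee_rot: [3.11, -0.443, -0.0]
force: [-4.5, 1.1, 5.8]
gripper_width: 0.0465
finger_force: 65.3
```

Call:
step_arm(commands=[[[0,0,0,0,0,0],[0,0,0,0,0,0],[0,0,0,0,0,0],[0,0,0,0,0,0],[0,0,0,0,0,0],[0,0,0,0,0,0],[0,0,0,0,0,0]]], claw=-1)

```text
time_s: 33.77
ee_pos: [0.4895, -0.1771, 0.0236]
ee_rot: [-3.11, 0.444, -0.0]
force: [-0.6, -0.6, -0.2]
gripper_width: 0.0853
finger_force: 0.0
```

Call:
step_arm(commands=[[[0,0,0.08,0,0,0],[0,0,0.22,0,0,0],[0,0,0.38,0,0,0],[0.02,0.05,0.54,0,0,0.12],[0.05,0.15,0.66,0,0,0.24],[0.08,0.3,0.7,0,0,0.36],[0.12,0.46,0.7,0,0,0.48],[0.16,0.62,0.7,0,0,0.6]]])

```text
time_s: 34.43
ee_pos: [0.5306, -0.021, 0.2006]
ee_rot: [3.126, 0.3, 0.006]
force: [0.5, -0.2, -0.5]
gripper_width: 0.0853
finger_force: 0.0
```

Call:
step_arm(commands=[[[0.05,0.16,0,0,0,0.133],[0.1,0.32,0,0,0,0.133],[0.16,0.46,0,0,0,0.133],[0.22,0.6,0,0,0,0.133],[0.28,0.74,0,0,0,0.133],[0.28,0.74,0,0,0,0.133],[0.28,0.74,0,0,0,0.133]]])

```text
time_s: 35.02
ee_pos: [0.5994, 0.1649, 0.1979]
ee_rot: [3.107, 0.463, -0.002]
force: [-0.0, -0.0, 0.4]
gripper_width: 0.0854
finger_force: 0.0
```

Run:
```python
from h import *
from rig import *
s=get_state();print(s["ee_pos"],s["ee_rot"],s["force"],s["time_s"])
y=Ro.from_rotvec(s["ee_rot"]).as_matrix()[:,1];print("closing",np.degrees(np.arctan2(y[1],y[0])))
w=shot("wrist","w12");d=shot("top","t12");sc=shot("scene","s12")
for n,c in(("w",w),("t",d),("s",sc)):
    im=rect(c,.54,.74,.16,.33,.005);a=im.astype(int);print(n,"gasket");blob(im,(a.min(2)>130)&(a.max(2)-a.min(2)<40),.74,.33)
for n,c in(("t",d),("s",sc)):
    im=rect(c,.39,.6,-.38,-.12,.015);a=im.astype(int);print(n,"packed");blob(im,(a[...,0]>a[...,2]+18),.6,-.12)
im=rect(w,.4,.75,.05,.4,.005,.001);cv2.imwrite("pics/r12.png",im[:,:,::-1])
```

```text
[0.59942397 0.1648986  0.19785671] [ 3.10720212e+00  4.63020215e-01 -1.55165660e-03] [-0.00258372 -0.01982858  0.39244285] 35.0167
closing -73.04885775434565
w gasket
centre [0.6433 0.2497] size [0.1282 0.0898] yaw 15.1
centre [0.6945 0.1763] size [0.013  0.0125] yaw 0.0
t gasket
centre [0.5896 0.2203] size [0.0145 0.0437] yaw -83.4
centre [0.602  0.2368] size [0.004  0.0035] yaw 0.0
s gasket
centre [0.6381 0.2446] size [0.1157 0.0705] yaw 16.8
t packed
centre [ 0.4838 -0.3066] size [0.0688 0.1126] yaw -3.2
centre [ 0.4904 -0.1768] size [0.0674 0.112 ] yaw -3.4
s packed
centre [ 0.4925 -0.1797] size [0.0647 0.1107] yaw -3.4
centre [ 0.4855 -0.3093] size [0.0655 0.1106] yaw -3.2
```

Call:
step_arm(commands=[[[0.05,0.12,0,0,0,0],[0.1,0.24,-0.1,0,0,0],[0.148,0.325,-0.2,0,0,0],[0.148,0.325,-0.34,0,0,0],[0.148,0.325,-0.48,0,0,0],[0.148,0.325,-0.59,0,0,0],[0.148,0.325,-0.59,0,0,0],[0.148,0.325,-0.59,0,0,0]]])

```text
time_s: 35.83
ee_pos: [0.635, 0.2424, 0.0495]
ee_rot: [3.108, 0.455, -0.007]
force: [-0.0, -0.4, 0.7]
gripper_width: 0.0853
finger_force: 0.0
```

Call:
step_arm(commands=[[[0,0,-0.04,0,0,0],[0,0,-0.08,0,0,0],[0,0,-0.12,0,0,0],[0,0,-0.14,0,0,0],[0,0,-0.14,0,0,0],[0,0,-0.14,0,0,0]]])

```text
time_s: 36.33
ee_pos: [0.6362, 0.2442, 0.0158]
ee_rot: [3.108, 0.458, -0.001]
force: [-0.2, -0.0, 0.2]
gripper_width: 0.0857
finger_force: 0.0
```

Call:
step_arm(commands=[[[0,0.008,0,0,0,0],[0,0.008,-0.01,0,0,0],[0,0.008,-0.02,0,0,0],[0,0.008,-0.03,0,0,0],[0,0.008,-0.03,0,0,0],[0,0.008,-0.03,0,0,0]]], claw=-0.75)

```text
time_s: 36.83
ee_pos: [0.6362, 0.2461, 0.0082]
ee_rot: [3.108, 0.458, -0.001]
force: [-0.9, 0.4, 0.1]
gripper_width: 0.0747
finger_force: 0.0
```

Run:
```python
from h import *
from rig import *
s=get_state();print(s["ee_pos"],s["force"],s["gripper_width"])
w=shot("wrist","w13");sc=shot("scene","s13")
o=np.zeros((600,800,3),np.uint8)
o[:400,:640]=w["pixels"][:,:,::-1];o[300:600,500:800]=cv2.resize(sc["pixels"][180:240,330:390,::-1],(300,300),interpolation=cv2.INTER_CUBIC)
cv2.imwrite("pics/g13.png",o)
```

```text
[0.63618194 0.24614109 0.00822632] [-0.90146671  0.37854398  0.1209237 ] 0.07467451091176316
```

View pics/g13.png

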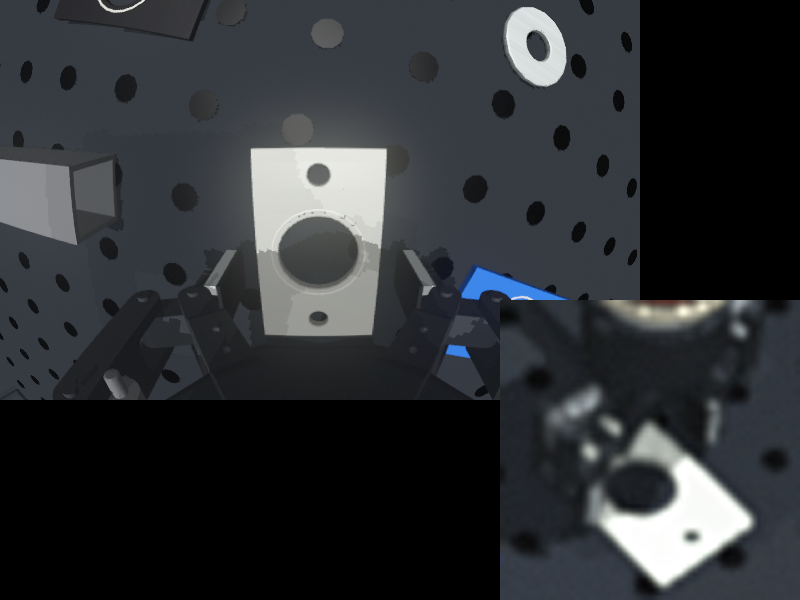

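Gasket is centred and aligned between the fingers (bore at wrist (317,250)). Lowering in guarded steps.

Call:
step_arm(commands=[[[0.004,0,-0.008,0,0,0],[0.004,0,-0.016,0,0,0],[0.004,0,-0.02,0,0,0],[0.004,0,-0.02,0,0,0]]])

```text
time_s: 37.27
ee_pos: [0.6372, 0.2461, 0.0031]
ee_rot: [3.108, 0.458, -0.001]
force: [0.5, -0.1, 0.3]
gripper_width: 0.0744
finger_force: 0.0
```

Call:
step_arm(commands=[[[0,0,-0.004,0,0,0],[0,0,-0.008,0,0,0],[0,0,-0.008,0,0,0]]])

```text
time_s: 37.52
ee_pos: [0.6373, 0.2461, 0.0013]
ee_rot: [3.108, 0.458, -0.001]
force: [-0.7, -0.9, -0.2]
gripper_width: 0.0743
finger_force: 0.0
```

Call:
step_arm(commands=[[[0,0,-0.004,0,0,0],[0,0,-0.008,0,0,0],[0,0,-0.008,0,0,0]]])

```text
time_s: 37.77
ee_pos: [0.6374, 0.2462, -0.0006]
ee_rot: [3.108, 0.458, -0.0]
force: [0.5, 1.3, -0.4]
gripper_width: 0.0747
finger_force: 0.0
```

Call:
step_arm(commands=[[[0,0,-0.004,0,0,0],[0,0,-0.008,0,0,0],[0,0,-0.008,0,0,0]]])

```text
time_s: 38.02
ee_pos: [0.6373, 0.2461, -0.0027]
ee_rot: [3.108, 0.458, -0.001]
force: [-0.2, -0.2, 0.3]
gripper_width: 0.0746
finger_force: 0.0
```

Call:
step_arm(commands=[[[0,0,-0.004,0,0,0],[0,0,-0.008,0,0,0],[0,0,-0.008,0,0,0]]])

```text
time_s: 38.27
ee_pos: [0.6373, 0.2461, -0.0047]
ee_rot: [3.108, 0.458, -0.001]
force: [-0.2, -0.3, -0.3]
gripper_width: 0.0747
finger_force: 0.0
```

Call:
step_arm(commands=[[[0,0,-0.004,0,0,0],[0,0,-0.004,0,0,0],[0,0,-0.004,0,0,0]]])

```text
time_s: 38.52
ee_pos: [0.6374, 0.2462, -0.0055]
ee_rot: [3.108, 0.458, -0.0]
force: [0.6, -0.1, -0.5]
gripper_width: 0.0746
finger_force: 0.0
```

Call:
step_arm(commands=[[[0,0,-0.004,0,0,0],[0,0,-0.004,0,0,0],[0,0,-0.004,0,0,0]]])

```text
time_s: 38.77
ee_pos: [0.6374, 0.2462, -0.0065]
ee_rot: [3.108, 0.458, -0.0]
force: [-0.4, -0.4, -0.4]
gripper_width: 0.075
finger_force: 0.0
```

Call:
step_arm(commands=[[[0,0,-0.004,0,0,0],[0,0,-0.004,0,0,0],[0,0,-0.004,0,0,0]]])

```text
time_s: 39.02
ee_pos: [0.6374, 0.2462, -0.0075]
ee_rot: [3.108, 0.458, -0.0]
force: [0.4, -0.5, -0.5]
gripper_width: 0.0748
finger_force: 0.0
```

Call:
step_arm(commands=[[[0,0,-0.004,0,0,0],[0,0,-0.004,0,0,0],[0,0,-0.004,0,0,0]]])

```text
time_s: 39.27
ee_pos: [0.6374, 0.2462, -0.0085]
ee_rot: [3.108, 0.458, -0.0]
force: [-0.2, 0.3, -0.2]
gripper_width: 0.0745
finger_force: 0.0
```

Call:
step_arm(commands=[[[0,0,0,0,0,0],[0,0,0,0,0,0],[0,0,0,0,0,0]]], claw=-0.58)

```text
time_s: 39.52
ee_pos: [0.6387, 0.2465, -0.0069]
ee_rot: [-3.108, -0.458, -0.004]
force: [-0.6, 0.2, 5.7]
gripper_width: 0.068
finger_force: 2.8
```

Call:
step_arm(commands=[[[0,0,0.014,0,0,0],[0,0,0.014,0,0,0],[0,0,0.014,0,0,0]]])

```text
time_s: 39.77
ee_pos: [0.6375, 0.2462, -0.0049]
ee_rot: [-3.108, -0.458, -0.0]
force: [-0.6, 0.3, 0.1]
gripper_width: 0.0674
finger_force: 0.0
```

Call:
step_arm(commands=[[[0,0,0,0,0,0],[0,0,0,0,0,0],[0,0,0,0,0,0],[0,0,0,0,0,0],[0,0,0,0,0,0],[0,0,0,0,0,0]]], claw=1)

```text
time_s: 40.27
ee_pos: [0.6379, 0.2463, -0.0042]
ee_rot: [-3.108, -0.458, -0.001]
force: [-0.2, -0.5, 6.2]
gripper_width: 0.0625
finger_force: 65.5
```

Call:
step_arm(commands=[[[0,0,0.04,0,0,0],[0,0,0.1,0,0,0],[0,0,0.2,0,0,0],[0,0,0.32,0,0,0],[0,0,0.44,0,0,0],[0,0,0.56,0,0,0],[0,0,0.56,0,0,0]]])

```text
time_s: 40.85
ee_pos: [0.642, 0.2475, 0.145]
ee_rot: [-3.107, -0.458, -0.021]
force: [1.2, 0.1, 0.6]
gripper_width: 0.062
finger_force: 65.3
```

Call:
step_arm(commands=[[[-0.04,-0.12,0,0,0,-0.08],[-0.08,-0.25,0,0,0,-0.16],[-0.13,-0.39,0,0,0,-0.24],[-0.18,-0.53,0,0,0,-0.32],[-0.23,-0.67,0,0,0,-0.4],[-0.28,-0.81,0,0,0,-0.45],[-0.28,-0.81,0,0,0,-0.45],[-0.28,-0.81,0,0,0,-0.45]]])

```text
time_s: 41.52
ee_pos: [0.5672, 0.0419, 0.1359]
ee_rot: [-3.14, 0.101, -0.001]
force: [0.9, 0.4, -1.2]
gripper_width: 0.0623
finger_force: 65.4
```

Call:
step_arm(commands=[[[-0.05,-0.14,0,0,0,0],[-0.1,-0.28,0,0,0,0],[-0.15,-0.42,0,0,0,0],[-0.2,-0.56,0,0,0,0],[-0.25,-0.7,0,0,0,0],[-0.3,-0.84,0,0,0,0],[-0.308,-0.883,0,0,0,0],[-0.308,-0.883,0,0,0,0]]])

```text
time_s: 42.18
ee_pos: [0.4907, -0.179, 0.1358]
ee_rot: [3.139, -0.1, 0.002]
force: [-0.2, 0.5, 0.1]
gripper_width: 0.0621
finger_force: 65.4
```

Run:
```python
from h import *
from rig import *
s=get_state();print(s["ee_pos"],s["ee_rot"],s["force"],s["time_s"],s["gripper_width"],s["finger_force"])
y=Ro.from_rotvec(s["ee_rot"]).as_matrix()[:,1];print("closing",np.degrees(np.arctan2(y[1],y[0])))
w=shot("wrist","w14");t=shot("top","t14");sc=shot("scene","s14")
g=cv2.cvtColor(rect(w,.4,.6,-.27,-.09,s["ee_pos"][2]+.0095),cv2.COLOR_RGB2GRAY)
cs,_=cv2.findContours((g<95).astype(np.uint8),cv2.RETR_LIST,cv2.CHAIN_APPROX_NONE)
for k in cs:
    (x,yy),r=cv2.minEnclosingCircle(k)
    if 8<r<60: print("dark",np.round([.6-yy*.0005,-.09-x*.0005],4),"d",r*.001,cv2.contourArea(k)/(np.pi*r*r))
im=rect(t,.39,.6,-.38,-.22,.015);a=im.astype(int);print("B top");blob(im,(a[...,0]>a[...,2]+18),.6,-.22)
```

```text
[ 0.49072171 -0.17901132  0.13575872] [ 3.13921692e+00 -9.95986072e-02  1.76711369e-03] [-0.24090315  0.50733021  0.13506768] 42.1833 0.06209345628116529 65.44842481613159
closing -93.63447676729922
dark [ 0.4488 -0.1753] d 0.009617792129516602 0.30281823701439226
dark [ 0.484  -0.1785] d 0.037121520996093754 0.18294636465574926
dark [ 0.5165 -0.2542] d 0.02420744323730469 0.7243447270727867
dark [ 0.5214 -0.2461] d 0.02551470375061035 0.33077819116870666
dark [ 0.5232 -0.235 ] d 0.057002292633056645 0.0409488549738247
B top
centre [ 0.492 -0.325] size [0.203 0.109] yaw 0.0
```

Call:
step_arm(commands=[[[0,0,-0.08,0,0,0],[0,0,-0.16,0,0,0],[0,0,-0.24,0,0,0],[0,0,-0.3,0,0,0],[0,0,-0.325,0,0,0],[0,0,-0.325,0,0,0],[0,0,-0.325,0,0,0]]])

```text
time_s: 42.92
ee_pos: [0.491, -0.1761, 0.0541]
ee_rot: [-3.14, 0.093, 0.0]
force: [0.2, -0.9, -0.1]
gripper_width: 0.062
finger_force: 65.5
```

Call:
step_arm(commands=[[[0,0,-0.008,0,0,0],[0,0,-0.012,0,0,0],[0,0,-0.012,0,0,0],[0,0,-0.012,0,0,0]]])

```text
time_s: 43.25
ee_pos: [0.4909, -0.1773, 0.0515]
ee_rot: [3.14, -0.096, 0.002]
force: [-0.1, 0.1, -0.7]
gripper_width: 0.0619
finger_force: 65.5
```

Call:
step_arm(commands=[[[0,0,-0.006,0,0,0],[0,0,-0.012,0,0,0],[0,0,-0.014,0,0,0],[0,0,-0.014,0,0,0],[0,0,-0.014,0,0,0]]])

```text
time_s: 43.67
ee_pos: [0.4904, -0.1771, 0.0473]
ee_rot: [-3.14, 0.096, 0.0]
force: [0.6, 0.4, 0.2]
gripper_width: 0.0621
finger_force: 65.5
```

Call:
step_arm(commands=[[[0,0,-0.004,0,0,0],[0,0,-0.004,0,0,0],[0,0,-0.004,0,0,0]]])

```text
time_s: 43.92
ee_pos: [0.4904, -0.177, 0.0463]
ee_rot: [-3.14, 0.096, 0.0]
force: [0.8, -0.5, -0.4]
gripper_width: 0.0621
finger_force: 65.5
```

Call:
step_arm(commands=[[[0,0,-0.003,0,0,0],[0,0,-0.003,0,0,0],[0,0,-0.003,0,0,0]]])

```text
time_s: 44.17
ee_pos: [0.4906, -0.1771, 0.0458]
ee_rot: [3.14, -0.096, 0.0]
force: [-1.3, 0.4, 2.0]
gripper_width: 0.0617
finger_force: 65.7
```

Call:
step_arm(commands=[[[0,0,-0.003,0,0,0],[0,0,-0.003,0,0,0],[0,0,-0.003,0,0,0]]])

```text
time_s: 44.42
ee_pos: [0.4906, -0.1771, 0.0457]
ee_rot: [3.14, -0.096, 0.0]
force: [-4.2, 1.6, 7.5]
gripper_width: 0.0624
finger_force: 66.6
```

Call:
step_arm(commands=[[[0,0,0.002,0,0,0],[0,0,0.002,0,0,0],[0,0,0.002,0,0,0],[0,0,0.002,0,0,0],[0,0,0.002,0,0,0],[0,0,0.002,0,0,0],[0,0,0.002,0,0,0]]], claw=-1)

```text
time_s: 45.0
ee_pos: [0.4904, -0.177, 0.0452]
ee_rot: [-3.14, 0.096, 0.0]
force: [0.4, -0.6, 0.1]
gripper_width: 0.0851
finger_force: 0.0
```

Call:
step_arm(commands=[[[0,0,0.04,0,0,0],[0,0,0.12,0,0,0],[0,0,0.26,0,0,0],[0,0,0.4,0,0,0],[0,0,0.56,0,0,0],[0,0.1,0.7,0,0,0],[0,0.25,0.8,0,0,0],[0,0.4,0.8,0,0,0]]])

```text
time_s: 45.67
ee_pos: [0.4933, -0.0783, 0.2527]
ee_rot: [3.136, -0.101, 0.017]
force: [0.7, 1.6, 0.3]
gripper_width: 0.0855
finger_force: 0.0
```

Call:
step_arm(commands=[[[0,0.16,0,0,0,0],[0,0.32,0,0,0,0],[0,0.48,0,0,0,0],[0,0.64,0,0,0,0],[0,0.8,0,0,0,0],[0,0.9,0,0,0,0],[0,0.9,0,0,0,0]]])

```text
time_s: 46.25
ee_pos: [0.4899, 0.1524, 0.2463]
ee_rot: [-3.138, 0.088, -0.001]
force: [-1.1, -1.1, -0.4]
gripper_width: 0.0854
finger_force: 0.0
```

Run:
```python
from h import *
from rig import *
s=get_state();print(s["ee_pos"],s["force"],s["time_s"])
t=shot("top","t15");sc=shot("scene","s15")
p=t["pixels"][215:300,422:545].astype(int)
for n,c in(("t",t),("s",sc)):
    for z in(.055,):
        im=rect(c,.41,.57,-.26,-.1,z);a=im.astype(int);g=a.mean(2);print(n,"levels",np.percentile(g,[5,25,50,75,95]))
        print(n,"brown(B,A)");im2=rect(c,.39,.6,-.38,-.12,.015);b=im2.astype(int);blob(im2,b[...,0]>b[...,2]+18,.6,-.12)
        e=cv2.Canny(cv2.cvtColor(im,cv2.COLOR_RGB2GRAY),40,120);
        h=cv2.HoughCircles(cv2.GaussianBlur(cv2.cvtColor(im,cv2.COLOR_RGB2GRAY),(0,0),2),cv2.HOUGH_GRADIENT,1,60,param1=80,param2=15,minRadius=36,maxRadius=46)
        if h is not None:
            for x,y,r in h[0][:3]:print(" circle",round(.57-y*.0005,4),round(-.1-x*.0005,4),"d",r*.001)
# bystanders
t0=pickle.load(open("pics/top0.pkl","rb"))["pixels"].astype(int);d=np.abs(t["pixels"].astype(int)-t0).mean(2)
for n,(x,y,w) in dict(tube=(175,208,20),washer=(311,144,12),blue=(335,208,22),black=(222,154,22),stand=(460,176,20)).items():print(n,d[y-w:y+w,x-w:x+w].mean())
```

```text
[0.48988823 0.1523802  0.24630383] [-1.05827678 -1.08938786 -0.38031491] 46.25
t levels [ 99.         244.         246.33333333 249.33333333 255.        ]
t brown(B,A)
centre [ 0.4839 -0.3066] size [0.0689 0.1125] yaw -3.1
centre [ 0.492  -0.1499] size [0.0133 0.1117] yaw -3.3
 circle 0.4908 -0.1768 d 0.040200002
s levels [ 75.         138.33333333 216.         219.         253.33333333]
s brown(B,A)
centre [ 0.4855 -0.3093] size [0.0656 0.1105] yaw -3.2
centre [ 0.5344 -0.1821] size [0.0642 0.0265] yaw 86.7
 circle 0.4922 -0.1798 d 0.0377
tube 1.8889583333333335
washer 1.4108796296296295
blue 7.103305785123967
black 2.222796143250689
stand 2.541458333333333
```

Run:
```python
from h import *
for n in("scene0","s15"):
    c=pickle.load(open(f"pics/{n}.pkl","rb"));im=rect(c,.52,.75,.02,.22,.005);a=im.astype(int);blob(im,a[...,2]>a[...,0]+60,.75,.22)
from rig import finish_job
print(finish_job())
```

```text
centre [0.6177 0.1002] size [0.117  0.0745] yaw 85.7
centre [0.6177 0.1002] size [0.117  0.0745] yaw 85.7
the job is handed in; nothing more can be done
None
```

The job is handed in with no verdict shown. Both flanges present were probed left to right (over 2 s each), the probe is back in its stand, and both flanges lie flat in the box, stubs up, with the one silvery gasket centred on a stub. The tube, washer and look-alikes were left untouched.

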